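# Square the tin set and lock the guide from under the deck

### The arm

A 6-joint arm with a two-finger parallel gripper is mounted at the origin on the work surface. World frame = base frame: x ahead of the robot, y to its left, z up, the work surface at z = 0. Lengths are in m, angles in rad, forces in N, time in s.
With the tool pointing down it reaches from about 0.35 to 0.775 m from the base axis. Payload 7.3 kg.
Tool frame: the origin (TCP) lies at the very end of the fingers, on their centre line; the grasp point (between the pads) lies grip_point_offset behind it (grip_point_offset is the distance from the TCP to the grasp point, in m); z points along the fingers, y is the direction in which the jaws open and shut (so a half turn about z gives the same grasp; the last joint's range is limited). The gripper opens to 92 mm and grips with 3 to 60 N. Pads are 19 mm wide; open, the fingers measure 130 mm over their backs; the gripper's body (75 mm by 190 mm) begins 47 mm behind the grasp point.
Start: joints at [1.06, 0.342, 1.524, -0, 1.275, -0.146], TCP at [0.187, 0.49, 0.19] pointing down, gripper open.
Joint ranges: [-2.53, 2.53], [-0.77, 2.02], [0.04, 2.7], [-1, 4.14], [0.28, 2.66], [-3.11, 3.11]. Speed limits (rad/s): [2.57, 2.57, 3.14, 3.14, 3.14, 3.14].

### API

Orientations are given as [roll, pitch, yaw] about the fixed x, y, z axes, in that order (R = Rz(yaw) Ry(pitch) Rx(roll)).
In Python, from cell import * gives the robot as it stands.
- The arm moves only by the shell command python3 -m inch 'ROWS' [OPENING] [FORCE]. ROWS is JSON, a list that holds one entry, the list of rows, each a list of 4 numbers: the shift along the tool's x, y, z in mm, then the turn about the tool's z in rad. In form: [[[x, y, z, roll], ...]]. A call has 1 to 10 rows; each row shifts and turns the commanded pose from where the row before left it, along the tool's axes as they then stand; what a row does not reach is not made up. A row lasts 1/8 s, in which the tool goes at most 62.5 mm and 10.7 degrees, less where a joint would pass 70% of its speed; a pose out of reach is approached as far as the arm can. A call with a gripper value outside its range is refused whole. OPENING is the closure, from -1 (fully open) to 1 (shut), set as the call begins (- or left out, the last holds). The fingers move at their own pace and stop on an object; FORCE is the grip in N (left out, the last holds). Time passes only in rows, so rows that do not move let the fingers close. It gives the time, the measured TCP pose, the force and the opening at its end, in the units of the state.
- observe(): the state, without advancing time (a new reading comes with each control period).
- read_camera(name): name is "scene" or "top"; returns a dict with "img" (420x560x3 uint8, blue, green, red), "fx", "fy", "cx", "cy" (pixels), "k1" (the pictures are not rectified: a ray, as slopes to the right and down, at radius r is drawn at 1 + k1 r^2 times it, then the intrinsics apply), "eye" and "rotation" of the camera in the world. Camera axes: x right, y down, z forward; pixel columns grow to the right and rows downward; lengths in m; the calibration is good to about 2 mm. A picture is of the moment at which its call begins. There is no depth.
- hand_in(): hands the job in, once; it reports no verdict.
Trained networks look in the newest picture that a camera, given by its name, has taken for a name from the list of things; names that differ only in an ending like _2 or _b are one class to them, and where a whole thing is asked for, a point or a joint stands for the part that bears it (a point fixed in the world has none). Each returns a list of dicts, best first, with "conf" (0 to 1); they miss things now and then, are a little off and sometimes report something else, mostly with a low value. They report only what shows in the picture. A call takes as long as a camera call.
- boxes_of(camera, label): "at" ([row, column] in pixels, amid what is visible of it).
- place_of(camera, label): "at" ([row, column] in pixels: a listed point, or the origin of a listed thing).
The state is a dict: "time": time; "qpos": joint angles; "qvel": joint speeds; "joint_efforts": joint torques, N m; "tool_pos": TCP position; "tool_rot": TCP orientation; "contact_force": force on the tool from outside, world axes, zero at the start; "torque": the same for the moment, N m; "opening": finger opening in m.
Only numpy, scipy, OpenCV 4.12 (cv2) and the standard library are available. Lean on these libraries where they do the work, as an engineer would, in place of code of your own. Each camera call takes 0.05 s, during which the arm holds its last target. There are 200 camera calls.

### The job

On the filling stand, slide the blue-footed guide rail up so that it pushes the strapped set of baking tins square and fully home against the fixed back rail, gently, without crushing the set. Then lock the guide there by turning the red knob under the deck until it is firmly hand-tight, but do not force it: it tightens clockwise as seen from below, which is anticlockwise from above. Leave the other things on the bench alone.

Things in the scene. Friction and masses are not known exactly. Their poses are not given: they have to be found in the camera images.
- stand: Fixed filling stand: stainless deck 315 x 480 mm, 8 mm thick, top 130 mm above the bench. Origin at bench height; x runs from the adjustable guide to the fixed back rail, y along the rails. In its frame the deck covers x -130..+185, y -240..+240 mm; legs are inset (nearest to the knob at y -130 mm), the rest below the deck is free; a slot for the clamp bolt runs along x at y -230 mm.
- back_rail (a point): Middle of the inner (-x) face of the fixed dark back rail on the deck, at x +155 mm of the stand; the rail is 18 mm thick, 30 mm high, from y -150 to +210 mm of the stand.
- deck_end (a point): Point on the deck's right-hand (-y) end edge, half-way through its thickness; the knob below stands out past this edge.
- guide: Adjustable aluminium guide bar, 20 mm thick (x), 345 mm long (y -180..+165), its top 30 mm over the deck, with a blue foot at its -y end (50 x 58 mm; bolt head 21 mm over the deck). Origin on its inner (+x) face at deck-top level; axes as the stand's. Slides only along the stand's x, about 2.5 N of friction, stays where left. Home: x = -21 mm of the stand; starts 40 to 65 mm short.
- guide_outer (a point): Middle of the guide bar's outer (-x) face, 16 mm above the deck: push here towards +x of the stand.
- tray: Strapped tin set, one rigid loose piece on the deck: steel frame 176 (x) x 325 (y) mm, 20 mm high, with eight open tins reaching 80 mm. 0.7 to 1.1 kg. Origin at the centre of its underside, axes along the frame. Starts 12 to 24 mm short of the back rail, up to 3.5 degrees askew. Guide and set together push with 6 to 10 N; over 60 N between guide and set crushes it.
- tray_far_right (a point): Point on the set's far (+x) face, 150 mm to the -y side of its middle, 10 mm above its underside; when home it lies at x = +155 mm of the stand.
- tray_far_left (a point): The same, 150 mm to the +y side of its middle.
- knob: Red cross-grip knob, upright axis, under the deck's -y end; moves with the guide. Four lobes 90 degrees apart, 90 mm over the tips; each ends in an upright round of 9 mm radius, 36 mm from the axis; hub radius 16.5 mm. Lobes 20 mm high. Origin on the axis at mid-height of the lobes, z up, x along one lobe. Lobes reach 35 mm past the deck edge, where fingers pointing down can push or straddle them.
- knob_axis (a point): Knob axis, 27 mm below deck top. Turning + about z (anticlockwise from above) screws it up 10 mm a turn till its washer grips the deck, 0.2 to 2.2 rad from the start, known only by feel. Loose it turns stiffly (0.10-0.16 N m); once gripping, torque climbs 0.13 N m per rad. Hand-tight: about 0.25 N m (7 N on a lobe end). Under 0.2 is not locked, over 0.3 is over-tight.
- washer: Clamp screw with its steel thrust washer (31 mm wide, 3 mm thick) between knob and deck; rises with the knob, does not turn. Origin on the axis at mid-height of the knob's lobes; washer top 17 mm above. It presses on the deck's underside when tight: locked above 40 N, about 85 N at hand-tight, over-tightened above 130 N. Up to 100 N is kept when the knob is let go.
- loose_tin: Bystander: open baking tin 74 mm wide, 76 mm tall, standing on the bench beyond the stand's -y end. Origin at its foot.
- oil_bottle: Bystander: amber oil bottle 60 mm wide, 170 mm tall, standing on the bench beyond the stand's -y end. Origin at its foot.
- scraper: Bystander: dough scraper with a wooden back 130 mm long, lying on the bench on the stand's +y side. Origin under its middle.

How it is judged:
On the way, in this order (a step that is already met when the one before it is completed fails the run):
1. the tin set is square and home against the back rail (both far corners within 2.5 mm) with the guide up against it (within 2.5 mm) (x of each of tray_far_right, tray_far_left in the frame of stand above 0.1525 m and x of guide in the frame of stand above -0.0235 m), for 0.2 s.
2. the knob's washer clamps the guide to the deck with more than 40 N (contact force between washer and stand above 40 N), for 0.3 s.
At the end, for the whole second after the job is handed in: The tin set lies still, square and home against the back rail (both far corners within 2.5 mm of it), the guide is up against the set (within 2.5 mm of its home place) and the knob's washer clamps it to the deck with more than 40 N (all of step 1 and contact force between washer and stand above 40 N and linear speed of tray below 0.01 m/s); the robot touches nothing.
It fails at once if guide and tin set were pressed together with more than 60 N (contact force between guide and tray above 60 N).
It fails at once if the knob was over-tightened: clamp load above 130 N (contact force between washer and stand above 130 N).
It fails at once if the tin set was tipped by more than 6 degrees (angle between tray's own z axis and vertical above 0.105 rad).
It fails at once if a bystander (loose tin, oil bottle or scraper) was moved by more than 20 mm (distance of any of loose_tin, oil_bottle, scraper from where it was at the start of the episode above 0.02 m).
It also fails if it takes over 64 s, if anything falls off the work surface, if the arm or the gripper's body presses on something with over 40 N, if the wrist force passes 120 N, or if a joint passes its speed limit or range.

## Working session

There is one attempt and no reset: what is moved stays moved. The work goes in short steps, Python scripts to look and compute and a shell command to move; the robot and the scene stay as the last step left them, time stands still between calls to the robot, and variables do not carry over. Pictures are saved under pics/ and viewed, about 8 in all and at most 12, crops included, and the job is handed in when it is done.

```bash
mkdir -p pics; ls; cat > h.py <<'E'
from cell import *
import numpy as np, cv2
def ray(c,at):
    u=(at[1]-c["cx"])/c["fx"]; v=(at[0]-c["cy"])/c["fy"]
    K=np.array([[1,0,0],[0,1,0],[0,0,1.]])
    p=cv2.undistortPoints(np.array([[[u,v]]],float),K,np.array([c["k1"],0,0,0,0.]))[0,0]
    return np.array(c["eye"]),np.array(c["rotation"])@np.array([p[0],p[1],1])
def atz(c,at,z):
    e,d=ray(c,at); return e+d*(z-e[2])/d[2]
def tri(L):
    A=np.zeros((3,3));b=np.zeros(3)
    for c,at in L:
        e,d=ray(c,at); d=d/np.linalg.norm(d); P=np.eye(3)-np.outer(d,d); A+=P;b+=P@e
    return np.linalg.solve(A,b)
E
python3 - <<'E'
from h import *
s=observe(); print({k:np.round(v,3) for k,v in s.items()})
C={n:read_camera(n) for n in("scene","top")}
for n in C:
    cv2.imwrite(f"pics/{n}0.png",C[n]["img"]); print(n,np.round(C[n]["eye"],3),C[n]["fx"],C[n]["k1"],np.round(C[n]["rotation"],2).tolist())
Z=dict(stand=0,back_rail=.145,deck_end=.126,guide=.13,guide_outer=.146,tray=.13,tray_far_right=.14,tray_far_left=.14,knob=.103,knob_axis=.103,washer=.103,loose_tin=0,oil_bottle=0,scraper=0)
for l,z in Z.items():
    L=[]
    for n in C:
        r=place_of(n,l)[:2]
        for q in r: print(l,n,round(q["conf"],2),np.round(q["at"],1),"atz",np.round(atz(C[n],q["at"],z),4))
        if r:L.append((C[n],r[0]["at"]))
    if len(L)==2: print("   tri",np.round(tri(L),4))
E
```

```text
pics
{'time': np.float64(0.0), 'qpos': array([ 1.06 ,  0.343,  1.525, -0.   ,  1.275, -0.146]), 'qvel': array([ 0.   , -0.001, -0.001,  0.001, -0.   ,  0.   ]), 'joint_efforts': array([ 1.0000e-03, -4.3125e+01, -2.4423e+01,  7.2000e-02,  5.6000e-02,
       -0.0000e+00]), 'tool_pos': array([0.187, 0.49 , 0.189]), 'tool_rot': array([-3.14 , -0.   ,  2.777]), 'contact_force': array([-0.02 , -0.243,  0.261]), 'torque': array([-0.019, -0.007,  0.034]), 'opening': np.float64(0.092)}
scene [1.27  0.194 1.169] 527.55260510815 -0.18538083208023937 [-2.55, -0.01, 1.92]
top [ 0.308 -0.025  1.542] 481.07113958144555 -0.0868489653361813 [-2.94, -0.02, -1.55]Traceback (most recent call last):
  File "<stdin>", line 11, in <module>
  File "h.py", line 9, in atz
    e,d=ray(c,at); return e+d*(z-e[2])/d[2]
                                       ~^^^
IndexError: invalid index to scalar variable.
```

```bash
sed -i 's/np.array(c\["rotation"\])@/Rotation.from_euler("xyz",c["rotation"]).as_matrix()@/; 2a from scipy.spatial.transform import Rotation' h.py
cat > look.py <<'E'
from h import *
import sys
C={n:read_camera(n) for n in("scene","top")}
Z=dict(stand=0,back_rail=.145,deck_end=.126,guide=.13,guide_outer=.146,tray=.13,tray_far_right=.14,tray_far_left=.14,knob=.103,knob_axis=.103,washer=.103,loose_tin=0,oil_bottle=0,scraper=0)
for n in C: cv2.imwrite(f"pics/{n}{sys.argv[1]}.png",C[n]["img"])
for l in (sys.argv[2:] or Z):
    L=[]
    for n in C:
        for q in place_of(n,l)[:2]:
            print(l,n,round(q["conf"],2),np.round(q["at"],1),"atz",np.round(atz(C[n],q["at"],Z[l]),4))
            if q["conf"]>.4 and len(L)<1+(n=="top"): L.append((C[n],q["at"]))
    if len(L)==2: print("   tri",np.round(tri(L),4))
E
python3 look.py 1; python3 -c "
import cv2,numpy as np
a=cv2.imread('pics/scene1.png');cv2.imwrite('pics/s1.png',cv2.resize(a,(784,588)))
a=cv2.imread('pics/top1.png');cv2.imwrite('pics/t1.png',cv2.resize(a,(784,588)))"
```

```text
stand top 0.65 [213.6 258.4] atz [ 0.5902 -0.0008 -0.    ]
back_rail scene 0.81 [271.  290.6] atz [0.7403 0.0328 0.145 ]
back_rail top 0.59 [230.4 336.5] atz [ 0.5199 -0.2342  0.145 ]
back_rail top 0.56 [154.9 249.5] atz [0.7433 0.0296 0.145 ]
   tri [ 0.5646 -0.1502 -0.1772]
deck_end scene 0.75 [197.1 196. ] atz [ 0.6165 -0.2567  0.126 ]
deck_end top 0.65 [200.6 337.3] atz [ 0.6138 -0.2396  0.126 ]
   tri [ 0.6163 -0.2473  0.1281]
guide scene 0.78 [193.6 302.3] atz [ 0.5192 -0.0136  0.13  ]
guide scene 0.3 [258.2 453.4] atz [0.5737 0.3753 0.13  ]
guide top 0.68 [163.2 200.2] atz [0.7172 0.1794 0.13  ]
guide top 0.66 [230.5 263.7] atz [ 0.5159 -0.0201  0.13  ]
   tri [0.6676 0.0889 0.3642]
guide_outer scene 0.82 [186.5 310.2] atz [0.5035 0.0009 0.146 ]
guide_outer scene 0.75 [180.7 213.8] atz [ 0.5682 -0.228   0.146 ]
guide_outer top 0.71 [231.  337.6] atz [ 0.5181 -0.2373  0.146 ]
guide_outer top 0.68 [233.6 263.5] atz [ 0.5044 -0.0198  0.146 ]
   tri [ 0.5079 -0.1155  0.1641]
tray scene 0.89 [235.2 301.2] atz [0.6348 0.0225 0.13  ]
tray top 0.88 [188.6 248. ] atz [0.642  0.0309 0.1
[... 720 characters left out ...]
42  0.103 ]
   tri [ 0.5311 -0.2365  0.1191]
washer scene 0.6 [179.2 212.2] atz [ 0.5356 -0.2516  0.103 ]
washer scene 0.24 [177.9 219.2] atz [ 0.5255 -0.2363  0.103 ]
washer top 0.45 [228.5 334.7] atz [ 0.532  -0.2351  0.103 ]
   tri [ 0.5346 -0.243   0.1036]
loose_tin scene 0.65 [155.9 168.1] atz [ 0.4292 -0.4534  0.    ]
loose_tin scene 0.6 [176.4 214.1] atz [ 0.4535 -0.2937  0.    ]
loose_tin top 0.67 [265.7 391.9] atz [ 0.4317 -0.436   0.    ]
   tri [ 0.4336 -0.4413  0.0075]
oil_bottle top 0.61 [207.1 399.1] atz [ 0.6252 -0.4643  0.    ]
scraper scene 0.78 [261.7 451.4] atz [0.4988 0.3947 0.    ]
scraper top 0.63 [241.5 133.3] atz [0.4867 0.4003 0.    ]
   tri [ 0.4887  0.4005 -0.0138]
```

View pics/s1.png

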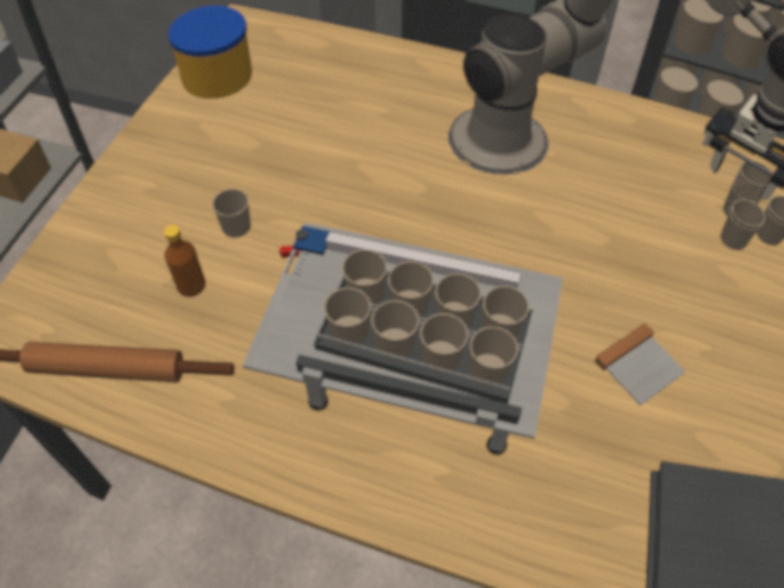

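View pics/t1.png

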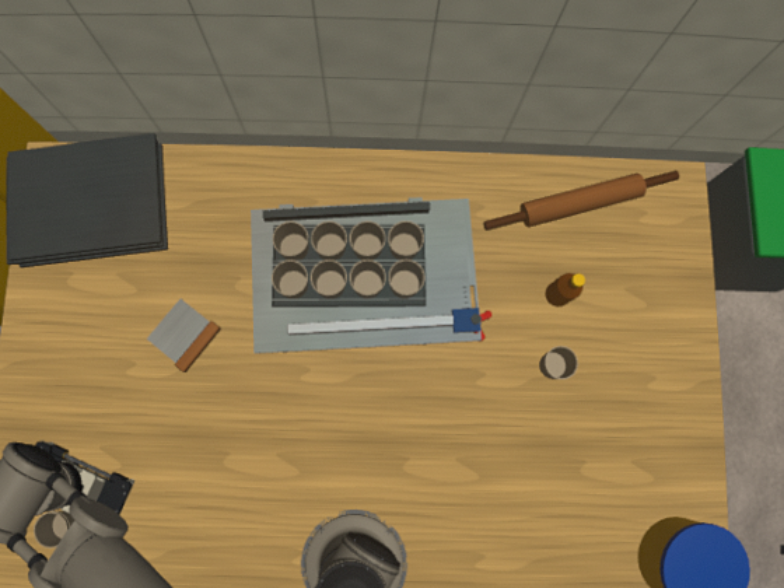

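```bash
python3 - <<'E'
from h import *
a=cv2.imread('pics/top1.png')[135:260,170:360];cv2.imwrite('pics/t2.png',cv2.resize(a,None,fx=4,fy=4,interpolation=2))
a=cv2.imread('pics/scene1.png')[145:215,180:270];b=cv2.imread('pics/top1.png')[205:255,310:360]
cv2.imwrite('pics/s2.png',np.hstack([cv2.resize(a,(450,350),interpolation=2),cv2.resize(b,(350,350),interpolation=2)]))
print(grip_point_offset if 'grip_point_offset' in globals() else [k for k in globals() if k[0]!='_'])
E
```

```text
0.0188
```

View pics/t2.png

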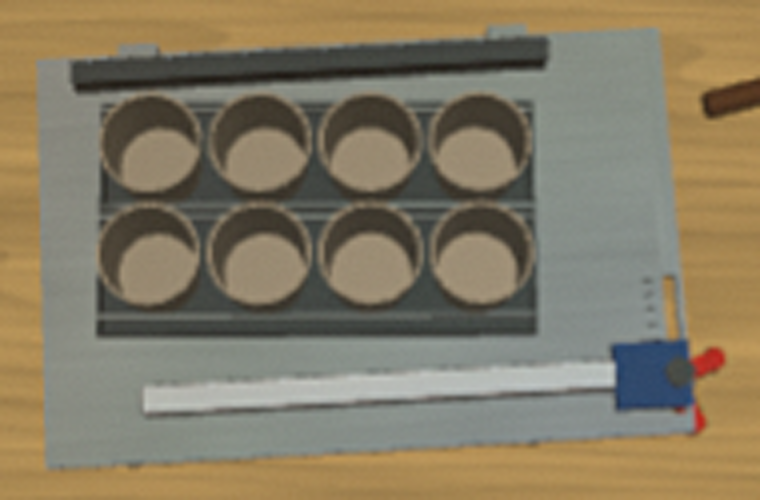

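View pics/s2.png

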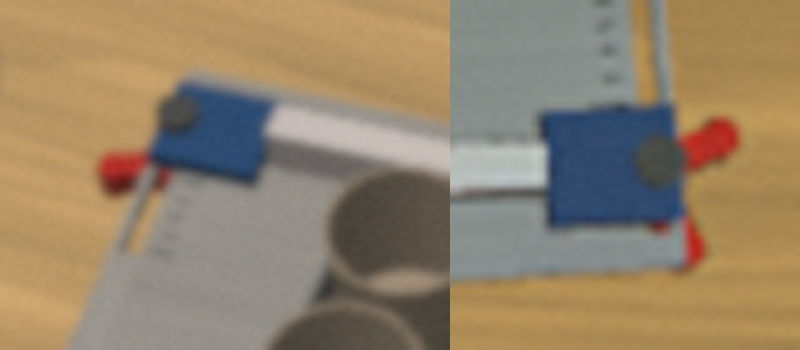

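```bash
python3 - <<'E'
from h import *
C=read_camera("top")
f=lambda u,v,z:atz(C,((v+.5)/4-.5+135,(u+.5)/4-.5+170),z)[:2]
W=np.array([f(38,61,.13),f(658,28,.13),f(695,432,.13),f(47,467,.13)])
M=np.array([[.185,.24],[.185,-.24],[-.13,-.24],[-.13,.24]])
A=M-M.mean(0);B=W-W.mean(0)
yaw=np.arctan2((A[:,0]*B[:,1]-A[:,1]*B[:,0]).sum(),(A*B).sum())
R=lambda a:np.array([[np.cos(a),-np.sin(a)],[np.sin(a),np.cos(a)]])
t=W.mean(0)-R(yaw)@M.mean(0)
print("stand",t,"yaw",yaw,"res mm",np.round((W-(M@R(yaw).T+t))*1e3,1))
S=lambda p:np.round((np.array(p)-t)@R(yaw)*1e3,1)
for n,p in dict(innerL=f(143,387,.16),innerR=f(615,362,.16),outL=f(143,413,.155),outR=f(615,388,.16),bolt=f(679,372,.151),lobe1=f(711,358,.113),lobe2=f(698,425,.113),railL=f(75,62,.16),railR=f(546,38,.16),trayBL=f(98,335,.15),trayBR=f(536,335,.15)).items(): print(n,S(p),np.round(p,4))
for n,p in dict(backrail=(.7433,.0296),deckend=(.6163,-.2473),gout=(.5035,.0009),gin=(.5159,-.0201),tfr=(.7268,-.1133),tfl=(.7212,.1806)).items(): print(n,S(p))
np.save("stand.npy",[*t,yaw])
E
```

```text
stand [ 0.59512596 -0.00735302] yaw 0.0849503994775209 res mm [[-1.3 -0.9]
 [-0.6  1.1]
 [ 0.2  0.5]
 [ 1.7 -0.8]]
innerL [-77.5 163.2] [0.504  0.1487]
innerR [ -78.6 -180.2] [ 0.5321 -0.1935]
outL [-95.8 164.4] [0.4857 0.1483]
outR [ -97.6 -178.6] [ 0.513  -0.1936]
bolt [ -87.3 -227.9] [ 0.5275 -0.2418]
lobe1 [ -72.6 -259.5] [ 0.5448 -0.2721]
lobe2 [-122.7 -245.2] [ 0.4936 -0.2621]
railL [171.2 206.5] [0.7482 0.2129]
railR [ 170.9 -148.1] [ 0.7779 -0.1404]
trayBL [-35.7 196. ] [0.5429 0.1849]
trayBR [ -53.7 -124.9] [ 0.5522 -0.1364]
backrail [150.8  24.2]
deckend [   0.7 -240.9]
gout [-90.6  16. ]
gin [-80.  -6.]
tfr [ 122.2 -116.7]
tfl [141.6 176.6]
```

```bash
python3 -m inch '[[[-44.2,-37.5,0,0],[-44.2,-37.5,0,0],[-44.2,-37.5,0,0],[-44.2,-37.5,0,0],[-44.2,-37.5,0,0],[-44.2,-37.5,0,0],[-44.2,-37.5,0,0],[-44.2,-37.5,0,0],[-44.2,-37.5,0,0],[-44.2,-37.5,0,0]]]' -1 10
```

```text
time: 3.0
tool_pos: [0.4672, -0.0194, 0.1902]
tool_rot: [3.141, 0.001, 2.776]
contact_force: [0.8, 0.7, 0.9]
opening: 0.0921
```

```bash
python3 -m inch '[[[0,0,0,-0.15],[0,0,0,-0.15],[0,0,0,-0.15],[0,0,0,0]]]'; cat > st.py <<'E'
from h import *
s=observe();x,y,a=np.load("stand.npy");p=np.array(s["tool_pos"])
R=Rotation.from_euler("z",-a)
q=R.apply(p-[x,y,0]);F=R.apply(s["contact_force"])
print("t",round(float(s["time"]),2),"stand mm",np.round(q*1e3,1),"yaw-stand",np.round(s["tool_rot"][2]-a,3),"F",np.round(F,2),"M",np.round(R.apply(s["torque"]),2),"op",round(float(s["opening"]),3))
E
python3 st.py
```

```text
time: 3.5
tool_pos: [0.4664, -0.0176, 0.1899]
tool_rot: [3.141, 0.0, -3.058]
contact_force: [-0.1, 1.0, 0.3]
opening: 0.0917
t 3.5 stand mm [-129.1    0.7  189.9] yaw-stand -3.143 F [-0.05  0.96  0.29] M [-0.04  0.    0.  ] op 0.092
```

```bash
python3 -m inch '[[[0,0,20,0],[0,0,20,0],[-10,0,0,0],[-5,0,0,0],[-4,0,0,0],[-4,0,0,0],[-4,0,0,0],[-4,0,0,0],[-4,0,0,0]]]'; python3 st.py
```

```text
time: 4.62
tool_pos: [0.5016, -0.0145, 0.1499]
tool_rot: [3.142, 0.0, -3.056]
contact_force: [0.6, 0.2, -0.3]
opening: 0.0915
t 4.62 stand mm [-93.8   0.8 149.9] yaw-stand -3.141 F [ 0.6   0.13 -0.31] M [-0.    0.02  0.01] op 0.091
```

```bash
python3 -m inch '[[[-3,0,0,0],[-3,0,0,0],[-3,0,0,0]]]'; python3 st.py;  python3 -m inch '[[[-3,0,0,0],[-3,0,0,0]]]'; python3 st.py; python3 look.py 3 guide_outer guide; python3 - <<'E'
import cv2
a=cv2.imread('pics/scene3.png')[140:300,180:400]
cv2.imwrite('pics/s3.png',cv2.resize(a,None,fx=3,fy=3))
E
```

```text
time: 5.0
tool_pos: [0.5104, -0.0138, 0.1499]
tool_rot: [3.142, 0.0, -3.056]
contact_force: [0.9, 1.6, 0.6]
opening: 0.0916
t 5.0 stand mm [-84.9   0.8 149.9] yaw-stand -3.141 F [0.99 1.55 0.65] M [ 0.03  0.04 -0.03] op 0.092
time: 5.25
tool_pos: [0.5164, -0.0132, 0.1499]
tool_rot: [3.141, 0.0, -3.056]
contact_force: [-0.6, 1.0, -1.1]
opening: 0.0913
t 5.25 stand mm [-78.9   0.8 149.9] yaw-stand -3.141 F [-0.47  1.03 -1.13] M [ 0.06 -0.01  0.04] op 0.091
guide_outer scene 0.57 [183.8 303.6] atz [ 0.5012 -0.0169  0.146 ]
guide_outer top 0.59 [232.9 260.2] atz [ 0.5062 -0.0101  0.146 ]
   tri [ 0.5058 -0.0128  0.1529]
guide scene 0.82 [192.6 301.8] atz [ 0.5167 -0.0157  0.13  ]
guide scene 0.18 [197.3 198.3] atz [ 0.6176 -0.2494  0.13  ]
guide top 0.96 [233.9 262.8] atz [ 0.5057 -0.0177  0.13  ]
guide top 0.41 [263.2 393.5] atz [ 0.4287 -0.4063  0.13  ]
   tri [ 0.5075 -0.0179  0.1174]
```

View pics/s3.png

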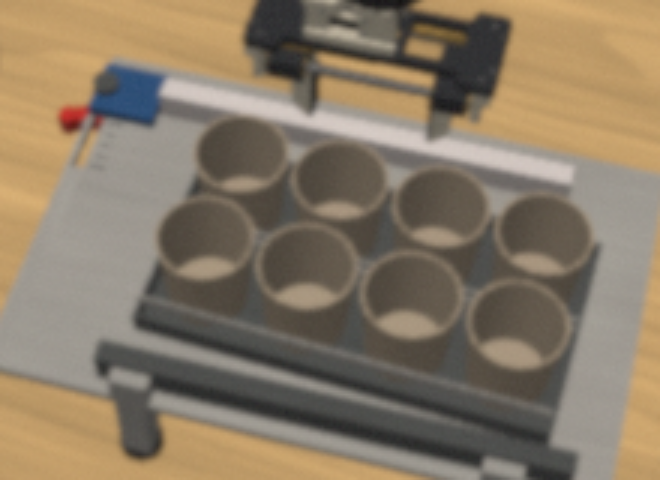

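```bash
python3 - <<'E'
from h import *
s=observe();x,y,a=np.load("stand.npy")
C={n:read_camera(n) for n in("scene","top")};c=C["scene"]
R=Rotation.from_euler("z",a)
def proj(c,P):
    q=Rotation.from_euler("xyz",c["rotation"]).inv().apply(np.array(P)-c["eye"]);u,v=q[0]/q[2],q[1]/q[2];k=1+c["k1"]*(u*u+v*v)
    return np.round([c["cy"]+c["fy"]*v*k,c["cx"]+c["fx"]*u*k],1)
for n,c in C.items():
  for nm,P in dict(tipR=(-79,-46,150),tipL=(-79,46,150),barInTopL=(-78,165,160),barInTopR=(-78,-180,160),barOutTopL=(-98,165,160),deck_mx_my=(-130,-240,130),deck_mx_py=(-130,240,130)).items():
    print(n,nm,proj(c,R.apply(np.array(P)/1e3)+[x,y,0]))
print(np.round(s["tool_pos"],4))
a=C["top"]["img"][190:260,200:350]
cv2.imwrite('pics/t4.png',cv2.resize(a,(750,350),interpolation=2))
E
```

```text
scene tipR [183.8 284.5]
scene tipL [191.8 321.3]
scene barInTopL [200.2 370.1]
scene barInTopR [170.3 231.9]
scene barOutTopL [193.7 371.4]
scene deck_mx_my [158. 217.]
scene deck_mx_py [197.5 401.3]
top tipR [228.4 277.4]
top tipL [230.1 245.9]
top barInTopL [231.6 204.8]
top barInTopR [224.9 323.3]
top barOutTopL [238.4 205. ]
top deck_mx_my [242.7 343.6]
top deck_mx_py [251.9 181.1]
[ 0.5161 -0.0133  0.1499]
```

View pics/t4.png

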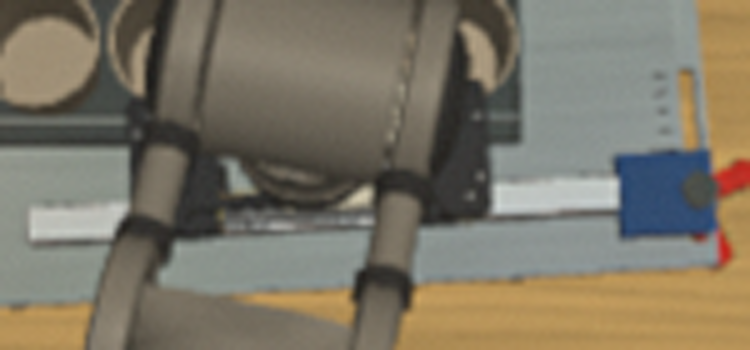

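```bash
cat >> h.py <<'E'
def proj(c,P):
    q=Rotation.from_euler("xyz",c["rotation"]).inv().apply(np.array(P)-c["eye"]);u,v=q[0]/q[2],q[1]/q[2];k=1+c["k1"]*(u*u+v*v)
    return np.round([c["cy"]+c["fy"]*v*k,c["cx"]+c["fx"]*u*k],1)
def stand(P):
    x,y,a=np.load("stand.npy"); return Rotation.from_euler("z",a).apply(np.array(P)/1e3)+[x,y,0]
E
python3 - <<'E'
from h import *
c=read_camera("top")
for z in (216,240,270):
  for X in (-116,-42): print(z,X,proj(c,stand((X,-95,z))),proj(c,stand((X,95,z))))
E
python3 -m inch '[[[-3,0,0,0],[-3,0,0,0],[0,0,0,0]]]'; python3 st.py
```

```text
216 -116 [237.  296.5] [240.8 228.1]
216 -42 [210.9 294.7] [214.6 227. ]
240 -116 [235.8 297.1] [239.7 227.4]
240 -42 [209.2 295.2] [213.  226.3]
270 -116 [234.3 297.8] [238.3 226.6]
270 -42 [207.1 295.9] [211.  225.5]
time: 6.08
tool_pos: [0.5225, -0.0128, 0.1499]
tool_rot: [3.142, 0.0, -3.056]
contact_force: [0.8, 0.6, 0.4]
opening: 0.0921
t 6.08 stand mm [-72.8   0.8 149.9] yaw-stand -3.141 F [0.83 0.51 0.38] M [ 0.03  0.01 -0.06] op 0.092
```

```bash
python3 - <<'E'
from h import *
c=read_camera("scene")
for nm,P in dict(tipR=(-73,-46,150),tipL=(-73,46,150),tipR60=(-73,-46,170),tipL60=(-73,46,170)).items(): print(nm,(proj(c,stand(P))-[140,250])*[7,7])
cv2.imwrite('pics/s5.png',cv2.resize(c["img"][140:220,250:360],None,fx=7,fy=7,interpolation=2))
E
```

```text
tipR [319.9 237.3]
tipL [375.9 494.9]
tipR60 [284.2 238. ]
tipL60 [340.9 499.1]
```

View pics/s5.png

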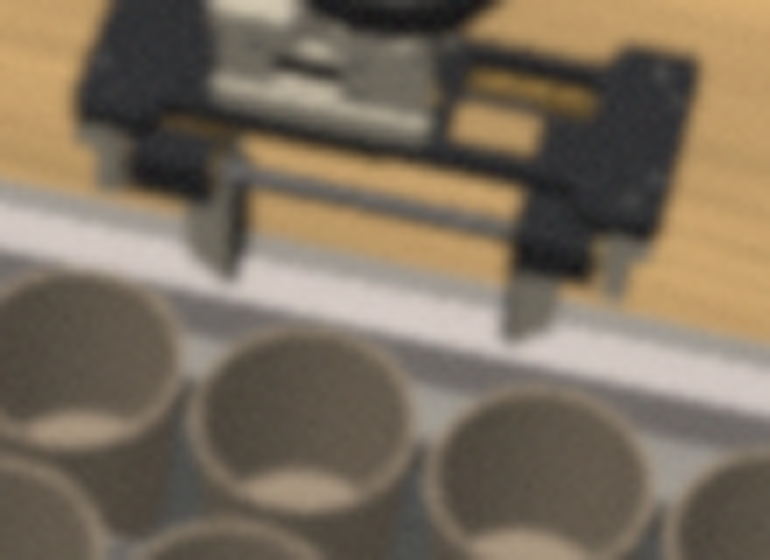

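```bash
python3 -m inch '[[[20,0,0,0],[27,0,0,0],[0,0,0,0]]]'; python3 -m inch '[[[0,0,0,0],[0,0,0,0],[0,0,0,0],[0,0,0,0],[0,0,0,0],[0,0,0,0]]]' 1 10; python3 st.py;  python3 -m inch '[[[-4,0,0,0],[-3,0,0,0],[-3,0,0,0],[-3,0,0,0],[-3,0,0,0]]]'; python3 st.py
```

```text
time: 6.5
tool_pos: [0.4743, -0.0167, 0.1501]
tool_rot: [3.141, -0.0, -3.057]
contact_force: [0.1, -0.1, 0.1]
opening: 0.0916
time: 7.25
tool_pos: [0.4754, -0.0168, 0.1499]
tool_rot: [3.141, -0.0, -3.056]
contact_force: [0.3, 0.2, -0.1]
opening: 0.0365
t 7.25 stand mm [-120.1    0.8  149.9] yaw-stand -3.141 F [ 0.27  0.15 -0.12] M [ 0.01 -0.03 -0.03] op 0.036
time: 7.88
tool_pos: [0.4916, -0.0154, 0.1499]
tool_rot: [3.141, 0.0, -3.056]
contact_force: [0.1, -0.0, -1.0]
opening: 0.0001
t 7.88 stand mm [-103.9    0.8  149.9] yaw-stand -3.141 F [ 0.08 -0.05 -1.05] M [ 0.01 -0.    0.05] op 0.0
```

```bash
for i in 1 2 3; do python3 -c 1; done; python3 -m inch '[[[-4,0,0,0],[-4,0,0,0]]]'; python3 st.py;  python3 -m inch '[[[-4,0,0,0],[-4,0,0,0]]]'; python3 st.py; python3 look.py 6 guide
```

```text
time: 8.12
tool_pos: [0.4996, -0.0147, 0.1499]
tool_rot: [3.142, 0.0, -3.056]
contact_force: [0.8, 0.1, -0.2]
opening: 0.0004
t 8.12 stand mm [-95.8   0.8 149.9] yaw-stand -3.141 F [ 0.82  0.05 -0.22] M [ 0.02 -0.02 -0.04] op 0.0
time: 8.38
tool_pos: [0.5075, -0.014, 0.1499]
tool_rot: [3.141, -0.0, -3.056]
contact_force: [-0.3, -0.6, 0.1]
opening: 0.0002
t 8.38 stand mm [-87.8   0.8 149.9] yaw-stand -3.141 F [-0.4  -0.57  0.14] M [ 0.01  0.06 -0.03] op 0.0
guide scene 0.78 [196.  304.8] atz [ 0.5241 -0.0055  0.13  ]
```

```bash
python3 - <<'E'
from h import *
c=read_camera("scene")
for z in (150,160,170): print(z,((proj(c,stand((-88,0,z)))-[140,250])*7)[::-1])
print("bar inner/outer top y0",((proj(c,stand((-78,0,160)))-[140,250])*7)[::-1],((proj(c,stand((-98,0,160)))-[140,250])*7)[::-1])
cv2.imwrite('pics/s7.png',cv2.resize(c["img"][140:220,250:360],None,fx=7,fy=7,interpolation=2))
E
```

```text
150 [375.9 314.3]
160 [377.3 296.8]
170 [378.  278.6]
bar inner/outer top y0 [370.3 319.2] [383.6 275.1]
```

View pics/s7.png

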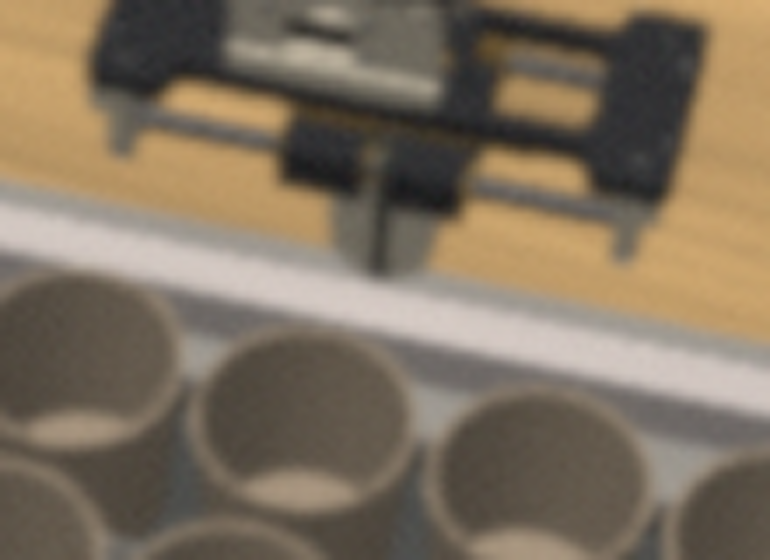

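```bash
python3 -m inch '[[[0,0,3,0],[0,0,3,0],[0,0,0,0]]]'; python3 st.py;  python3 -m inch '[[[0,0,2,0],[0,0,0,0]]]'; python3 st.py;  python3 -m inch '[[[0,0,2,0],[0,0,0,0]]]'; python3 st.py
```

```text
time: 9.0
tool_pos: [0.507, -0.014, 0.1436]
tool_rot: [3.141, -0.001, -3.056]
contact_force: [-0.3, -0.4, -0.0]
opening: 0.0001
t 9.0 stand mm [-88.4   0.9 143.6] yaw-stand -3.141 F [-0.36 -0.39 -0.02] M [-0.    0.04 -0.01] op 0.0
time: 9.25
tool_pos: [0.5072, -0.014, 0.1418]
tool_rot: [3.141, -0.0, -3.056]
contact_force: [-0.7, -0.2, 0.0]
opening: 0.0005
t 9.25 stand mm [-88.2   0.8 141.8] yaw-stand -3.141 F [-0.69 -0.11  0.04] M [ 0.05 -0.02  0.02] op 0.0
time: 9.5
tool_pos: [0.5071, -0.014, 0.1397]
tool_rot: [3.141, -0.0, -3.056]
contact_force: [0.1, -0.1, -1.2]
opening: 0.0005
t 9.5 stand mm [-88.2   0.8 139.7] yaw-stand -3.141 F [ 0.06 -0.11 -1.19] M [ 0.01  0.02 -0.03] op 0.0
```

```bash
for i in 1; do python3 -m inch '[[[0,0,2,0],[0,0,0,0]]]'; python3 st.py;  python3 -m inch '[[[0,0,1.5,0],[0,0,0,0]]]'; python3 st.py; python3 -m inch '[[[0,0,1.5,0],[0,0,0,0]]]'; python3 st.py; done
```

```text
time: 9.75
tool_pos: [0.5072, -0.014, 0.1377]
tool_rot: [3.141, -0.0, -3.056]
contact_force: [-0.0, -0.2, 0.4]
opening: 0.0011
t 9.75 stand mm [-88.2   0.8 137.7] yaw-stand -3.141 F [-0.03 -0.21  0.44] M [0.09 0.07 0.  ] op 0.001
time: 10.0
tool_pos: [0.5072, -0.014, 0.1363]
tool_rot: [3.141, -0.0, -3.056]
contact_force: [-1.1, 0.2, 0.4]
opening: 0.0006
t 10.0 stand mm [-88.2   0.8 136.3] yaw-stand -3.141 F [-1.07  0.25  0.36] M [ 0.02 -0.05 -0.01] op 0.001
time: 10.25
tool_pos: [0.5072, -0.014, 0.1348]
tool_rot: [3.141, -0.0, -3.056]
contact_force: [0.1, 0.2, -0.0]
opening: 0.0003
t 10.25 stand mm [-88.2   0.8 134.8] yaw-stand -3.141 F [ 0.09  0.19 -0.03] M [ 0.03 -0.02  0.  ] op 0.0
```

```bash
python3 - <<'E'
from h import *
c=read_camera("scene")
for z in (135,145,155,160,165): print(z,((proj(c,stand((-88,0,z)))-[140,250])*7)[::-1])
t=read_camera("top")["img"]
a=cv2.resize(c["img"][150:200,270:340],None,fx=9,fy=9,interpolation=2);b=cv2.imread('pics/scene6.png')[150:200,320-140:340];
cv2.imwrite('pics/s8.png',a)
E
```

```text
135 [373.8 340.9]
145 [375.2 323.4]
155 [376.6 305.9]
160 [377.3 296.8]
165 [378.  287.7]
```

View pics/s8.png

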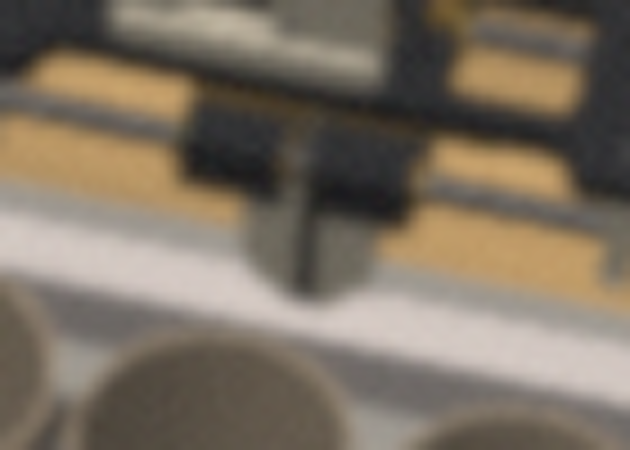

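```bash
for i in 1; do python3 -m inch '[[[0,0,1.5,0],[0,0,0,0]]]'; python3 st.py;  python3 -m inch '[[[0,0,1.5,0],[0,0,0,0]]]'; python3 st.py; done
```

```text
time: 10.6
tool_pos: [0.5072, -0.014, 0.1333]
tool_rot: [3.141, -0.0, -3.056]
contact_force: [0.2, 0.3, 0.0]
opening: 0.0006
t 10.6 stand mm [-88.2   0.8 133.3] yaw-stand -3.141 F [0.18 0.26 0.04] M [ 0.01 -0.02 -0.01] op 0.001
time: 10.85
tool_pos: [0.5072, -0.014, 0.1318]
tool_rot: [3.141, -0.0, -3.056]
contact_force: [0.1, -0.2, 0.0]
opening: 0.0006
t 10.85 stand mm [-88.2   0.8 131.8] yaw-stand -3.141 F [ 0.09 -0.24  0.04] M [ 0.05  0.02 -0.01] op 0.001
```

```bash
for i in 1; do python3 -m inch '[[[0,0,1.5,0],[0,0,0,0]]]' >/dev/null; python3 st.py;  python3 -m inch '[[[0,0,1.5,0],[0,0,0,0]]]'>/dev/null; python3 st.py; python3 -m inch '[[[0,0,1.5,0],[0,0,0,0]]]'>/dev/null; python3 st.py; done
```

```text
t 11.1 stand mm [-88.2   0.8 130.3] yaw-stand -3.141 F [ 1.19 -0.23 -0.29] M [ 0.09 -0.02 -0.01] op 0.001
t 11.35 stand mm [-88.2   0.8 128.8] yaw-stand -3.141 F [ 0.02  0.12 -1.  ] M [-0.02 -0.01  0.01] op 0.0
t 11.6 stand mm [-88.2   0.8 127.3] yaw-stand -3.141 F [0.41 0.08 0.1 ] M [ 0.02  0.03 -0.01] op 0.0
```

```bash
python3 - <<'E'
from h import *
I=read_camera("scene")["img"].mean(2).astype(int); J=cv2.imread("pics/scene1.png").mean(2).astype(int)
print("rows",list(range(170,200)))
for c in (300,304,308): print(c,"now",I[170:200,c].tolist(),"\n   was",J[170:200,c].tolist())
E
```

```text
rows [170, 171, 172, 173, 174, 175, 176, 177, 178, 179, 180, 181, 182, 183, 184, 185, 186, 187, 188, 189, 190, 191, 192, 193, 194, 195, 196, 197, 198, 199]
300 now [51, 49, 47, 53, 72, 88, 100, 104, 101, 103, 103, 103, 113, 139, 163, 172, 157, 133, 120, 105, 92, 88, 87, 87, 87, 88, 88, 89, 88, 87] 
   was [142, 140, 140, 139, 140, 139, 142, 144, 148, 158, 179, 188, 192, 193, 192, 180, 154, 125, 110, 101, 87, 84, 80, 81, 81, 82, 80, 82, 83, 84]
304 now [61, 52, 50, 48, 45, 49, 58, 62, 64, 67, 68, 66, 70, 75, 92, 129, 159, 146, 125, 117, 120, 113, 102, 92, 91, 89, 91, 88, 90, 90] 
   was [140, 143, 143, 138, 140, 141, 139, 143, 143, 145, 162, 181, 190, 193, 192, 191, 176, 143, 122, 112, 114, 108, 96, 87, 85, 84, 85, 82, 85, 85]
308 now [51, 44, 38, 31, 31, 39, 67, 90, 101, 101, 100, 104, 105, 116, 141, 175, 195, 182, 146, 117, 108, 108, 110, 117, 126, 133, 131, 128, 122, 120] 
   was [143, 140, 141, 142, 141, 140, 141, 141, 144, 144, 149, 161, 180, 191, 191, 193, 190, 175, 140, 111, 104, 102, 103, 109, 118, 127, 125, 121, 117, 114]
```

```bash
for i in 1; do python3 -m inch '[[[0,0,1.5,0],[0,0,0,0]]]' >/dev/null; python3 st.py;  python3 -m inch '[[[0,0,1.5,0],[0,0,0,0]]]'>/dev/null; python3 st.py; python3 -m inch '[[[0,0,1.5,0],[0,0,0,0]]]'>/dev/null; python3 st.py; done
```

```text
t 11.9 stand mm [-88.2   0.8 125.8] yaw-stand -3.141 F [ 0.57  0.31 -0.36] M [0.11 0.02 0.  ] op 0.0
t 12.15 stand mm [-88.2   0.8 124.3] yaw-stand -3.141 F [ 0.47 -0.41 -0.19] M [ 0.06 -0.    0.01] op 0.0
t 12.4 stand mm [-88.    0.8 123.1] yaw-stand -3.141 F [ 0.65 -0.4   1.88] M [0.07 0.06 0.01] op 0.001
```

```bash
python3 -m inch '[[[0,0,-7,0],[18,0,0,0],[18,0,0,0],[0,0,4,0],[0,0,4,0],[0,0,2,0],[0,0,2,0],[0,0,2,0],[0,0,2,0],[0,0,0,0]]]' >/dev/null; python3 st.py;  python3 -m inch '[[[-4,0,0,0],[-4,0,0,0],[-3,0,0,0],[-3,0,0,0],[-3,0,0,0]]]'>/dev/null; python3 st.py; python3 -m inch '[[[-3,0,0,0],[-3,0,0,0]]]'>/dev/null; python3 st.py
```

```text
t 13.65 stand mm [-124.2    0.8  113.7] yaw-stand -3.141 F [-0.07 -0.65  0.57] M [ 0.08  0.04 -0.05] op 0.001
t 14.28 stand mm [-107.5    0.8  113.8] yaw-stand -3.141 F [-3.15 -0.26  2.02] M [-0.06  0.53 -0.  ] op 0.001
t 14.53 stand mm [-101.2    0.8  113.8] yaw-stand -3.141 F [-2.94 -0.11  1.91] M [ 0.03  0.44 -0.  ] op 0.0
```

```bash
python3 -m inch '[[[-3,0,0,0],[-3,0,0,0],[-3,0,0,0],[-3,0,0,0],[-3,0,0,0],[-3,0,0,0],[-3,0,0,0],[-3,0,0,0]]]'>/dev/null; python3 st.py; python3 -m inch '[[[-2,0,0,0],[-2,0,0,0],[-2,0,0,0],[-2,0,0,0],[-2,0,0,0],[-2,0,0,0]]]'>/dev/null; python3 st.py
```

```text
t 15.53 stand mm [-78.3   0.8 113.8] yaw-stand -3.141 F [-7.75 -2.02  4.36] M [ 0.03  1.22 -0.03] op 0.0
t 16.27 stand mm [-67.4   0.8 113.9] yaw-stand -3.141 F [-12.77  -0.7    8.04] M [-0.13  2.04  0.02] op 0.001
```

```bash
python3 -m inch '[[[-2,0,0,0],[-2,0,0,0],[-1,0,0,0],[-1,0,0,0]]]'>/dev/null; python3 st.py; python3 -m inch '[[[-1,0,0,0],[-1,0,0,0],[-1,0,0,0]]]'>/dev/null; python3 st.py
```

```text
t 16.77 stand mm [-61.5   0.9 113.8] yaw-stand -3.141 F [-11.87   0.06   6.26] M [-0.19  1.97 -0.02] op 0.0
t 17.15 stand mm [-58.5   0.8 113.9] yaw-stand -3.141 F [-11.77  -0.8    6.41] M [-0.13  1.92 -0.02] op 0.0
```

```bash
python3 -m inch '[[[-1,0,0,0],[-1,0,0,0],[-1,0,0,0]]]'>/dev/null; python3 st.py; python3 -m inch '[[[-1,0,0,0],[-1,0,0,0]]]'>/dev/null; python3 st.py;python3 -m inch '[[[-1,0,0,0],[-1,0,0,0]]]'>/dev/null; python3 st.py
```

```text
t 17.52 stand mm [-55.5   0.9 113.8] yaw-stand -3.141 F [-11.4   -0.22   7.07] M [-0.11  1.88  0.03] op 0.001
t 17.77 stand mm [-53.5   0.8 113.9] yaw-stand -3.141 F [-11.23  -1.01   5.36] M [-0.13  1.94 -0.05] op 0.001
t 18.02 stand mm [-53.3   0.9 113.8] yaw-stand -3.141 F [-19.4   -0.54  13.12] M [-0.22  3.24  0.01] op 0.001
```

```bash
python3 -m inch '[[[-1,0,0,0],[0,0,0,0]]]'>/dev/null; python3 st.py; python3 -m inch '[[[-1,0,0,0],[0,0,0,0]]]'>/dev/null; python3 st.py; python3 look.py 9 tray_far_right tray_far_left guide back_rail knob_axis
```

```text
t 18.27 stand mm [-53.4   0.8 113.8] yaw-stand -3.141 F [-21.45  -0.97  13.71] M [-0.21  3.57 -0.03] op 0.0
t 18.52 stand mm [-53.4   0.9 113.8] yaw-stand -3.141 F [-24.93  -2.07  16.01] M [-0.28  4.17 -0.08] op 0.0
tray_far_right scene 0.8 [261.3 226.1] atz [ 0.7642 -0.1115  0.14  ]
tray_far_right top 0.74 [152.6 293.4] atz [ 0.7563 -0.1035  0.14  ]
   tri [ 0.76   -0.1086  0.1336]
tray_far_left top 0.93 [156.9 195.4] atz [0.7337 0.1937 0.14  ]
tray_far_left top 0.23 [186.4 248.6] atz [0.6464 0.029  0.14  ]
guide scene 0.56 [211.3 297.1] atz [ 0.5739 -0.0085  0.13  ]
back_rail scene 0.95 [270.6 292.2] atz [0.7381 0.0358 0.145 ]
back_rail scene 0.31 [261.5 455.6] atz [0.5907 0.3791 0.145 ]
back_rail top 0.64 [157.4 246.7] atz [0.7352 0.0378 0.145 ]
   tri [0.7363 0.0366 0.1422]
knob_axis scene 0.95 [194.6 211.4] atz [ 0.5816 -0.2332  0.103 ]
knob_axis scene 0.75 [269.9 291.2] atz [0.7153 0.0266 0.103 ]
knob_axis top 0.96 [210.2 337.1] atz [ 0.5887 -0.2424  0.103 ]
knob_axis top 0.4 [262.8 395.1] atz [ 0.4323 -0.4185  0.103 ]
   tri [ 0.586  -0.2364  0.1086]
```

```bash
python3 -m inch '[[[3,0,0,0],[3,0,0,0],[5,0,0,0],[10,0,0,0],[0,0,-20,0],[0,0,-30,0]]]'>/dev/null; python3 st.py; python3 -m inch '[[[0,0,0,0.175],[0,0,0,0.175],[0,0,0,0.175],[0,0,0,0.175],[0,0,0,0.175],[0,0,0,0.175],[0,0,0,0.175],[0,0,0,0.175],[0,0,0,0.17],[0,0,0,0]]]' -1 >/dev/null; python3 st.py;python3 -m inch '[[[-45,8,0,0],[-45,8,0,0],[-45,8,0,0],[-45,8,0,0],[-45,8,0,0],[-30,0,0,0],[0,0,0,0]]]'>/dev/null; python3 st.py
```

```text
t 19.88 stand mm [-69.    1.  163.8] yaw-stand -3.141 F [ 0.37 -0.07  0.4 ] M [ 0.06 -0.04  0.03] op 0.0
t 21.12 stand mm [-68.3   0.8 164. ] yaw-stand 1.573 F [-0.66  0.4  -0.39] M [-0.06  0.11 -0.01] op 0.091
t 22.0 stand mm [ -28.4 -256.2  163.2] yaw-stand 1.572 F [ 0.13 -0.12  0.51] M [-0.07  0.01  0.01] op 0.09
```

```bash
python3 - <<'E'
from h import *
c=read_camera("scene");t=read_camera("top")
a=cv2.resize(c["img"][155:225,170:260],(514,400),interpolation=2);b=cv2.resize(t["img"][190:240,325:361],(288,400),interpolation=2)
cv2.imwrite('pics/k1.png',np.hstack([a,b])[:, :800])
for n,C,f,o in(("scene",c,514/90,(155,170)),("top",t,8,(190,325))):
  for nm,P in dict(ax=(-31,-230,113)).items(): print(n,nm,((proj(C,stand(P))-o)*f)[::-1])
  for th in (-63,27): 
    r=np.radians(th); print(n,th,((proj(C,stand((-31+36*np.sin(r),-230-36*np.cos(r),113)))-o)*f)[::-1])
E
```

```text
scene ax [219.87777778 212.45333333]
scene -63 [209.59777778 149.63111111]
scene 27 [138.78 226.16]
top ax [ 92.  169.6]
top -63 [142.4 250.4]
top 27 [172.  122.4]
```

View pics/k1.png

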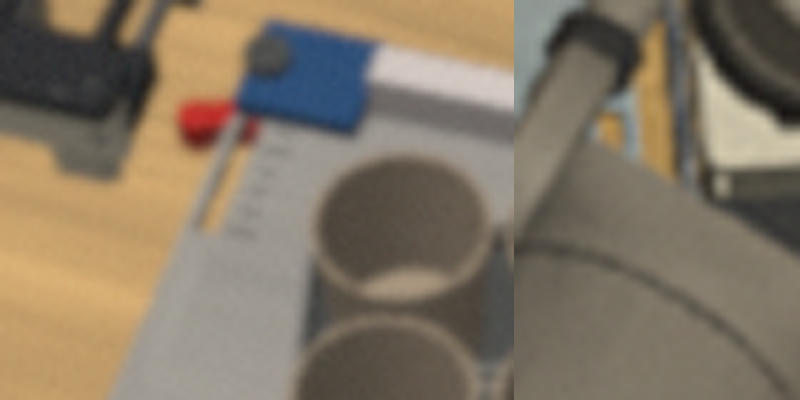

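```bash
python3 - <<'E'
from h import *
c=read_camera("scene")
x,y,a=np.load("stand.npy")
S=lambda p:np.round(Rotation.from_euler("z",-a).apply(np.array(p)-[x,y,0])*1e3,1)
print("bolt now",S(atz(c,(164.6,217),.151)),"bolt first",S(atz(c,(145+112/5,180+178/5),.151)))
for l,z in dict(tray_far_right=.14,tray_far_left=.14,guide=.13,knob_axis=.103,back_rail=.145,deck_end=.126).items():
  for q in place_of("scene",l)[:2]: print(l,q["conf"],np.round(q["at"],1),S(atz(c,q["at"],z)))
I=c["img"].astype(int)
for f in("scene1","scene9"):
  J=cv2.imread(f"pics/{f}.png").astype(int)
  m=(J[...,0]-J[...,2]>50);m[:150]=0;m[230:]=0;m[:,:180]=0;m[:,280:]=0;print(f,"blue centroid",[v.mean().round(1) for v in np.where(m)])
m=(I[...,0]-I[...,2]>50);m[:150]=0;m[230:]=0;m[:,:180]=0;m[:,280:]=0;print("now",[v.mean().round(1) for v in np.where(m)])
E
```

```text
bolt now [ -92.7 -225.   151. ] bolt first [ -83.1 -225.4  151. ]
tray_far_right 0.67 [256.6 220.1] [ 151.7 -135.   140. ]
tray_far_right 0.62 [262.1 455. ] [ 27.1 385.4 140. ]
tray_far_left 0.96 [263.7 354.8] [ 90.1 161.5 140. ]
guide 0.58 [191.6 305.4] [-84.2   6.1 130. ]
guide 0.51 [177.9 215.4] [ -66.5 -222.3  130. ]
knob_axis 0.97 [175.9 219.6] [ -95.3 -223.4  103. ]
back_rail 0.69 [273.4 291.8] [153.1  31.8 145. ]
deck_end 0.7 [191.5 302.3] [-85.4  -1.9 126. ]
deck_end 0.6 [199.9 199.3] [   6.  -239.4  126. ]
scene1 blue centroid [np.float64(171.6), np.float64(223.4)]
scene9 blue centroid [np.float64(188.5), np.float64(216.3)]
now [np.float64(168.9), np.float64(224.8)]
```

```bash
python3 -m inch '[[[0,0,-40,0],[0,0,-10,0]]]'>/dev/null; python3 st.py; python3 - <<'E'
from h import *
c=read_camera("scene");t=read_camera("top")
cv2.imwrite("pics/scene10.png",c["img"])
a=cv2.resize(c["img"][150:310,170:410],(480,320),interpolation=2);b=cv2.resize(t["img"][130:260,170:345],(320,238),interpolation=2)
o=np.zeros((320,800,3),np.uint8);o[:,:480]=a;o[:238,480:]=b
cv2.imwrite('pics/k2.png',o)
E
```

```text
t 22.7 stand mm [ -26.7 -254.6  216.8] yaw-stand 1.572 F [ 0.02 -0.64 -0.07] M [-0.09  0.07 -0.06] op 0.092
```

View pics/k2.png

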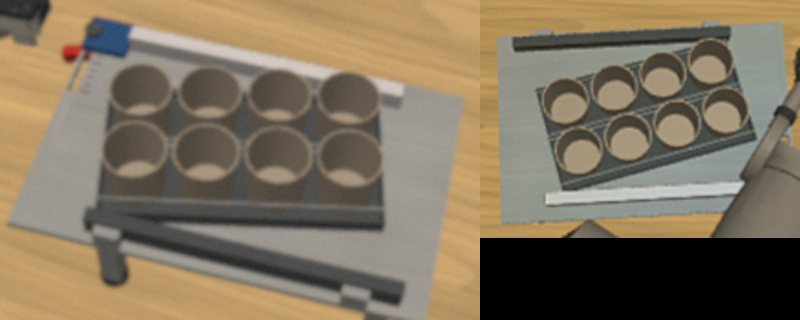

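```bash
python3 - <<'E'
from h import *
t=read_camera("top");x,y,a=np.load("stand.npy")
S=lambda p:np.round(Rotation.from_euler("z",-a).apply(np.array(p)-[x,y,0])*1e3,1)
g=lambda u,v,z:S(atz(t,(130+v/1.829,170+(u-480)/1.829),z))
P=np.array([g(537,88,.15),g(566,188,.15),g(755,140,.15)]);print(P)
for n,q in dict(tinFL=g(566,101,.13),tinFR=g(711,68,.13)).items(): print(n,q)
c=(P[0]+P[2])/2; print("centre",c,"angle",np.degrees(np.arctan2(*(P[0]-P[1])[1::-1])), np.linalg.norm(P[0]-P[1]),np.linalg.norm(P[2]-P[1]))
for n in("scene","top"):
  cam=read_camera(n)
  for l,z in dict(tray=.13,tray_far_right=.14,tray_far_left=.14,guide=.13,knob_axis=.103).items():
    for q in place_of(n,l)[:1]: print(n,l,round(q["conf"],2),S(atz(cam,q["at"],z)))
E
```

```text
[[  85.   171.7  150. ]
 [ -82.1  130.5  150. ]
 [ -21.1 -177.   150. ]]
tinFL [ 65.6 127.  130. ]
tinFR [ 108.8 -116.   130. ]
centre [ 31.95  -2.65 150.  ] angle 13.850533446227054 172.10418356332886 313.4920254169155
scene tray 0.94 [ 37.9  -6.  130. ]
scene tray_far_right 0.78 [ 160.3 -129.4  140. ]
scene tray_far_left 0.78 [ 89.5 161.9 140. ]
scene guide 0.75 [-81.8  -2.4 130. ]
scene knob_axis 0.6 [-103.1 -229.1  103. ]
top tray 0.78 [ 26.8   1.3 130. ]
top tray_far_right 0.77 [ 146.2 -120.1  140. ]
top tray_far_left 0.73 [ 82.5 162.1 140. ]
top guide 0.65 [-94.3   4.9 130. ]
```

```bash
python3 -m inch '[[[0,-52,0,0],[0,-52,0,0],[50,0,0,0],[50,0,0,0],[50,0,0,0],[45,0,0,0],[0,0,0,0]]]' 1 10 >/dev/null; python3 st.py; python3 -m inch '[[[0,0,0,-0.175],[0,0,0,-0.175],[0,0,0,-0.175],[0,0,0,-0.175],[0,0,0,-0.175],[0,0,0,-0.175],[0,0,0,-0.175],[0,0,0,-0.175],[0,0,0,-0.17],[0,0,0,0]]]' >/dev/null; python3 st.py
```

```text
t 24.32 stand mm [-132.2  -56.8  214.4] yaw-stand 1.576 F [0.5  0.79 0.57] M [-0.01  0.01  0.01] op 0.027
t 25.57 stand mm [-131.9  -60.2  213.9] yaw-stand -3.144 F [-0.28  0.38 -0.36] M [0.04 0.01 0.  ] op 0.001
```

```bash
python3 -m inch '[[[0,0,40,0],[0,0,40,0],[0,0,12,0],[0,0,8,0],[0,0,4,0],[0,0,0,0]]]' >/dev/null; python3 st.py
```

```text
t 26.32 stand mm [-131.5  -59.5  110.6] yaw-stand -3.142 F [-0.87  0.17  0.47] M [ 0.04  0.01 -0.  ] op 0.0
```

```bash
python3 -m inch '[[[-6,0,-3,0],[-6,0,0,0],[-3,0,0,0],[-3,0,0,0],[-3,0,0,0],[-3,0,0,0],[-3,0,0,0],[-3,0,0,0]]]' >/dev/null; python3 st.py; python3 -m inch '[[[-2.5,0,0,0],[-2.5,0,0,0],[-2.5,0,0,0],[-2.5,0,0,0],[-2.5,0,0,0],[-2.5,0,0,0]]]' >/dev/null; python3 st.py
```

```text
t 27.32 stand mm [-103.6  -59.3  113. ] yaw-stand -3.141 F [-7.48 -0.64  4.26] M [-0.09  1.2   0.02] op 0.001
t 28.07 stand mm [-88.5 -59.3 113.1] yaw-stand -3.141 F [-7.08 -0.31  5.35] M [-0.13  1.19  0.01] op 0.0
```

```bash
python3 -m inch '[[[-2.5,0,0,0],[-2.5,0,0,0],[-2.5,0,0,0],[-2.5,0,0,0]]]' >/dev/null; python3 st.py; python3 -m inch '[[[-2.5,0,0,0],[-2.5,0,0,0],[-2.5,0,0,0],[-2,0,0,0]]]' >/dev/null; python3 st.py
```

```text
t 28.57 stand mm [-78.5 -59.2 113.1] yaw-stand -3.141 F [-7.89 -0.91  6.17] M [-0.08  1.21 -0.03] op 0.0
t 29.07 stand mm [-68.9 -59.3 113.1] yaw-stand -3.141 F [-6.54 -0.43  6.56] M [-0.09  1.16 -0.01] op 0.001
```

```bash
python3 -m inch '[[[-2,0,0,0],[-2,0,0,0],[-2,0,0,0],[-2,0,0,0]]]' >/dev/null; python3 st.py; python3 -m inch '[[[-1.5,0,0,0],[-1.5,0,0,0],[-1.5,0,0,0]]]' >/dev/null; python3 st.py;  python3 -m inch '[[[-1,0,0,0],[-1,0,0,0],[-1,0,0,0],[0,0,0,0]]]' >/dev/null; python3 st.py
```

```text
t 29.57 stand mm [-66.6 -59.2 113. ] yaw-stand -3.141 F [-31.    -2.38  22.47] M [-0.48  5.15  0.01] op 0.0
t 29.95 stand mm [-66.7 -59.2 113.1] yaw-stand -3.14 F [-45.12  -4.05  30.98] M [-0.61  7.65 -0.08] op 0.0
t 30.45 stand mm [-66.8 -59.1 113.1] yaw-stand -3.14 F [-52.9   -4.36  35.72] M [-0.63  8.97 -0.05] op 0.001
```

```bash
python3 -m inch '[[[5,0,0,0],[5,0,0,0],[0,0,0,0]]]' >/dev/null; python3 st.py; python3 - <<'E'
from h import *
x,y,a=np.load("stand.npy")
S=lambda p:np.round(Rotation.from_euler("z",-a).apply(np.array(p)-[x,y,0])*1e3,1)
o=np.zeros((600,800,3),np.uint8)
for n in("scene","top"):
  cam=read_camera(n); I=cam["img"]
  cv2.imwrite(f"pics/{n}12.png",I)
  for l,z in dict(tray=.13,tray_far_right=.14,tray_far_left=.14,guide=.13,knob_axis=.103).items():
    for q in place_of(n,l)[:1]: print(n,l,round(q["conf"],2),S(atz(cam,q["at"],z)))
  if n=="top": o[335:600,:480]=cv2.resize(I[135:245,170:369],(480,265),interpolation=2)
  else: o[:333,:500]=cv2.resize(I[150:310,170:410],(500,333),interpolation=2); o[:250,500:]=cv2.resize(I[160:220,190:262],(300,250),interpolation=2)
cv2.imwrite("pics/k3.png",o)
E
```

```text
t 30.82 stand mm [-66.6 -59.3 113.1] yaw-stand -3.141 F [-17.84  -1.76  11.68] M [-0.21  2.9   0.  ] op 0.001
scene tray 0.95 [ 59.6 -26.6 130. ]
scene tray_far_right 0.58 [ 156.8 -166.2  140. ]
scene tray_far_left 0.7 [146. 132. 140.]
scene guide 0.92 [-32.1  -1.  130. ]
scene knob_axis 0.75 [ -45.2 -223.7  103. ]
top tray 0.68 [ -43.  -410.6  130. ]
top tray_far_right 0.62 [ 156.5 -160.7  140. ]
top guide 0.9 [-38.1  -5.3 130. ]
top knob_axis 0.85 [ -41.2 -227.8  103. ]
```

View pics/k3.png

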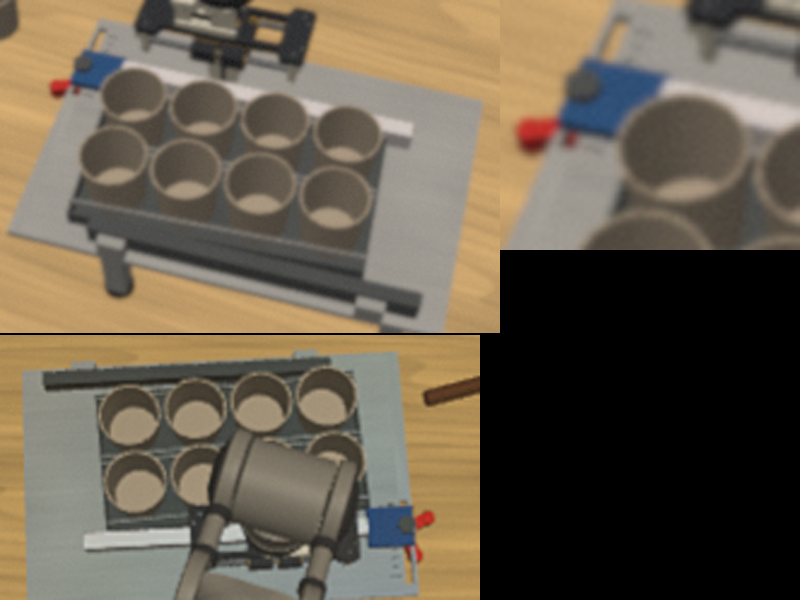

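```bash
python3 -m inch '[[[10,0,0,0],[12,0,0,0],[0,0,-30,0],[0,0,-40,0],[0,0,-32,0],[0,0,0,0]]]' >/dev/null; python3 st.py; python3 -m inch '[[[0,0,0,0.175],[0,0,0,0.175],[0,0,0,0.175],[0,0,0,0.175],[0,0,0,0.175],[0,0,0,0.175],[0,0,0,0.175],[0,0,0,0.175],[0,0,0,0.17]]]' -0.3 >/dev/null; python3 st.py
```

```text
t 32.17 stand mm [-82.8 -59.7 217.4] yaw-stand -3.141 F [-0.23 -0.22 -0.6 ] M [ 0.02 -0.05 -0.  ] op 0.001
t 33.3 stand mm [-84.7 -59.  213.5] yaw-stand 1.566 F [-1.39  1.05  0.2 ] M [-0.12  0.02  0.01] op 0.06
```

```bash
python3 -m inch '[[[-41.5,38,0,0],[-41.5,38,0,0],[-41.5,38,0,0],[-41.5,38,0,0],[0,0,0,0],[0,0,40,0],[0,0,40,0],[0,0,5,0],[0,0,0,0]]]' >/dev/null; python3 st.py; python3 look.py 13 tray_far_right tray_far_left tray guide >/tmp/o; python3 - <<'E'
import re,numpy as np
x,y,a=np.load("stand.npy")
for l in open("/tmp/o"):
  m=re.search(r"atz \[(.*)\]",l)
  if m:
    p=np.array(m[1].split(),float)-[x,y,0];c,s=np.cos(a),np.sin(a);print(l.split()[:3],np.round([c*p[0]+s*p[1],c*p[1]-s*p[0]],4))
E
```

```text
t 34.42 stand mm [  68.2 -224.7  131. ] yaw-stand 1.572 F [ 0.51 -0.49  1.12] M [-0.1   0.04  0.01] op 0.059
['tray_far_right', 'scene', '0.61'] [ 0.1573 -0.1648]
['tray_far_right', 'top', '0.74'] [ 0.1553 -0.152 ]
['tray_far_right', 'top', '0.7'] [0.1198 0.1323]
['tray_far_left', 'scene', '0.84'] [0.1481 0.1221]
['tray_far_left', 'scene', '0.57'] [-0.0276  0.0015]
['tray_far_left', 'top', '0.87'] [0.1291 0.1356]
['tray_far_left', 'top', '0.21'] [ 0.1594 -0.1606]
['tray', 'scene', '0.84'] [ 0.0675 -0.0242]
['tray', 'top', '0.91'] [ 0.0559 -0.0211]
['tray', 'top', '0.64'] [-0.0492  0.0006]
['guide', 'top', '0.81'] [-0.0473 -0.0027]
```

```bash
python3 -m inch '[[[10,0,0,0],[8,0,0,0],[5,0,0,0],[4,0,0,0],[4,0,0,0],[4,0,0,0],[4,0,0,0]]]' >/dev/null; python3 st.py; python3 -m inch '[[[4,0,0,0],[4,0,0,0],[4,0,0,0]]]' >/dev/null; python3 st.py
```

```text
t 35.8 stand mm [  68.1 -185.9  129.9] yaw-stand 1.572 F [0.33 0.89 0.14] M [-0.07  0.01 -0.01] op 0.06
t 36.17 stand mm [  67.4 -176.5  129.9] yaw-stand 1.571 F [-1.37 -7.92 -0.95] M [-1.16  0.41  0.28] op 0.06
```

```bash
python3 -m inch '[[[3,0,0,0],[3,0,0,0],[3,0,0,0]]]' >/dev/null; python3 st.py; python3 -m inch '[[[3,0,0,0],[3,0,0,0],[3,0,0,0]]]' >/dev/null; python3 st.py
```

```text
t 36.55 stand mm [  67.  -167.6  129.8] yaw-stand 1.571 F [-3.51 -7.11 -0.54] M [-1.18  0.56  0.39] op 0.06
t 36.92 stand mm [  66.8 -158.7  129.9] yaw-stand 1.571 F [-4.02 -7.34 -0.1 ] M [-1.26  0.62  0.35] op 0.06
```

```bash
python3 -m inch '[[[3,0,0,0],[3,0,0,0],[3,0,0,0],[0,0,0,0]]]' >/dev/null; python3 st.py; python3 -m inch '[[[-20,0,0,0],[-40,0,-10,0],[0,-48,-10,0],[0,-48,0,0],[0,-48,0,0],[0,-48,0,0],[0,0,0,0],[0,0,20,0],[0,0,20,0],[0,0,7,0]]]' 1 >/dev/null; python3 st.py; python3 look.py 14 tray_far_right tray_far_left tray guide knob_axis >/tmp/o; cat > sp.py <<'E'
import re,numpy as np
x,y,a=np.load("stand.npy")
for l in open("/tmp/o"):
  m=re.search(r"atz \[(.*)\]",l)
  if m:
    p=np.array(m[1].split(),float)-[x,y,0];c,s=np.cos(a),np.sin(a);print(l.split()[:3],np.round([c*p[0]+s*p[1],c*p[1]-s*p[0]],4))
E
python3 sp.py
```

```text
t 37.42 stand mm [  66.8 -149.7  129.8] yaw-stand 1.571 F [-3.89 -8.01 -0.18] M [-1.15  0.61  0.15] op 0.06
t 38.67 stand mm [-123.3 -207.6  102. ] yaw-stand 1.572 F [ 0.52 -0.41 -0.08] M [-0.04  0.04 -0.01] op 0.0
['tray_far_right', 'scene', '0.55'] [ 0.1573 -0.1319]
['tray_far_right', 'top', '0.79'] [ 0.1486 -0.1291]
['tray_far_left', 'scene', '0.81'] [0.1523 0.1608]
['tray_far_left', 'scene', '0.66'] [0.0182 0.3818]
['tray_far_left', 'top', '0.84'] [0.1464 0.1584]
['tray', 'scene', '0.59'] [0.0592 0.011 ]
['tray', 'top', '0.82'] [0.0673 0.0103]
['tray', 'top', '0.36'] [-0.0408 -0.0004]
['guide', 'scene', '0.84'] [-0.037   0.0013]
['guide', 'top', '0.89'] [-0.0344 -0.0037]
['knob_axis', 'scene', '0.83'] [-0.0418 -0.2265]
['knob_axis', 'scene', '0.62'] [-0.0794 -0.0015]
['knob_axis', 'top', '0.24'] [-0.035  -0.4209]
```

```bash
python3 -m inch '[[[0,7,0,0],[0,6,0,0],[0,4,0,0],[0,3,0,0],[0,3,0,0],[0,3,0,0]]]' >/dev/null; python3 st.py; python3 -m inch '[[[0,2.5,0,0],[0,2.5,0,0],[0,2.5,0,0]]]' >/dev/null; python3 st.py; python3 -m inch '[[[0,2,0,0],[0,2,0,0]]]' >/dev/null; python3 st.py
```

```text
t 40.02 stand mm [ -97.8 -207.3  102.9] yaw-stand 1.572 F [0.02 0.19 0.62] M [-0.04  0.06  0.  ] op 0.0
t 40.4 stand mm [ -90.2 -207.3  102.9] yaw-stand 1.572 F [-0.28 -0.02 -0.16] M [-0.03  0.06  0.04] op 0.001
t 40.65 stand mm [ -86.3 -207.3  102.9] yaw-stand 1.572 F [-0.42  0.62  0.41] M [-0.07  0.05 -0.04] op -0.0
```

```bash
python3 -m inch '[[[0,2,0,0],[0,2,0,0],[0,2,0,0]]]' >/dev/null; python3 st.py; python3 -m inch '[[[0,2,0,0],[0,2,0,0]]]' >/dev/null; python3 st.py; python3 -m inch '[[[0,2,0,0],[0,2,0,0]]]' >/dev/null; python3 st.py
```

```text
t 41.02 stand mm [ -80.2 -207.2  102.9] yaw-stand 1.572 F [-0.15 -0.2  -0.79] M [-0.05  0.08  0.03] op 0.001
t 41.27 stand mm [ -76.9 -207.2  102.8] yaw-stand 1.572 F [-2.5  -0.77  0.97] M [-0.07  0.52  0.02] op 0.0
t 41.52 stand mm [ -72.5 -207.2  102.8] yaw-stand 1.572 F [-3.01  0.2   0.22] M [-0.15  0.48  0.01] op 0.001
```

```bash
python3 -m inch '[[[0,2,0,0],[0,2,0,0],[0,2,0,0]]]' >/dev/null; python3 st.py; python3 -m inch '[[[0,2,0,0],[0,1,0,0]]]' >/dev/null; python3 st.py; python3 -m inch '[[[0,1,0,0],[0,1,0,0]]]' >/dev/null; python3 st.py
```

```text
t 41.9 stand mm [ -66.3 -207.2  102.9] yaw-stand 1.572 F [-2.65 -1.05  0.41] M [-0.12  0.5  -0.02] op 0.001
t 42.15 stand mm [ -64.4 -207.2  102.7] yaw-stand 1.572 F [-8.37 -0.92  3.14] M [-0.18  1.47  0.02] op 0.0
t 42.4 stand mm [ -64.4 -207.2  102.6] yaw-stand 1.572 F [-14.42  -1.84   6.47] M [-0.24  2.63 -0.01] op 0.0
```

```bash
python3 -m inch '[[[0,2,0,0],[0,0,0,0]]]' >/dev/null; python3 st.py; python3 look.py 15 tray_far_right tray_far_left tray guide knob_axis >/tmp/o;python3 sp.py
```

```text
t 42.65 stand mm [ -64.4 -207.1  102.5] yaw-stand 1.572 F [-19.82  -0.64   9.18] M [-0.26  3.53  0.03] op 0.0
['tray_far_right', 'scene', '0.71'] [ 0.1644 -0.1392]
['tray_far_right', 'top', '0.96'] [ 0.1603 -0.1312]
['tray_far_left', 'scene', '0.87'] [0.1576 0.1626]
['tray_far_left', 'scene', '0.19'] [-0.0023 -0.2147]
['tray_far_left', 'top', '0.91'] [0.1519 0.1695]
['tray', 'scene', '0.86'] [0.0645 0.0198]
['tray', 'top', '0.91'] [0.0655 0.0231]
['guide', 'scene', '0.97'] [-0.0253  0.0019]
['guide', 'top', '0.7'] [-0.0311  0.0009]
['guide', 'top', '0.39'] [0.0635 0.009 ]
['knob_axis', 'scene', '0.77'] [-0.0348 -0.2268]
```

```bash
python3 - <<'E'
import cv2,numpy as np
for f in("scene1","scene9","scene12","scene15"):
  J=cv2.imread(f"pics/{f}.png").astype(float)
  m=(J[...,0]-J[...,2]>50);m[:150]=0;m[230:]=0;m[:,:180]=0;m[:,280:]=0
  out=[]
  for c in (335,345,352,358):
    p=J[180:245,c].mean(1);w=np.clip(p-165,0,None);out.append(round(float((w*np.arange(180,245)).sum()/max(w.sum(),1e-6)),2))
  print(f,"blue",[v.mean().round(1) for v in np.where(m)],"maxrow",np.where(m)[0].max(),m.sum(),"bar rows",out)
a,b=[cv2.imread(f"pics/{f}.png",0) for f in("scene9","scene15")]
x=cv2.imread("pics/scene15.png")[150:310,170:410]
E
```

```text
scene1 blue [np.float64(171.6), np.float64(223.4)] maxrow 179 228 bar rows [190.06, 192.35, 193.74, 195.19]
scene9 blue [np.float64(188.5), np.float64(216.3)] maxrow 196 248 bar rows [0.0, 211.43, 0.0, 0.0]
scene12 blue [np.float64(183.2), np.float64(216.3)] maxrow 190 179 bar rows [0.0, 0.0, 207.2, 209.78]
scene15 blue [np.float64(191.3), np.float64(217.1)] maxrow 197 110 bar rows [209.25, 0.0, 0.0, 0.0]
```

```bash
python3 -m inch '[[[0,-10,0,0],[0,-9,0,0],[0,0,-35,0],[-48,20,0,0],[0,29,0,0],[0,0,20,0],[0,0,0,0]]]' -1 >/dev/null; python3 st.py
```

```text
t 44.12 stand mm [ -29.9 -254.4  116.1] yaw-stand 1.572 F [-0.93  0.38 -0.71] M [-0.1   0.01  0.  ] op 0.066
```

```bash
python3 -m inch '[[[0,-4,0,0],[0,0,0,0],[0,0,17,0],[0,0,20,0],[0,0,20,0],[0,0,0,0]]]' >/dev/null; python3 st.py; python3 look.py 16 guide tray_far_right tray_far_left knob_axis>/tmp/o; python3 sp.py
```

```text
t 44.88 stand mm [ -34.7 -254.2   58.5] yaw-stand 1.572 F [-0.26  0.27 -0.31] M [-0.14  0.05 -0.01] op 0.091
['guide', 'scene', '0.94'] [-0.0144 -0.0003]
['guide', 'top', '0.6'] [-0.0252 -0.0027]
['tray_far_right', 'scene', '0.98'] [ 0.1579 -0.141 ]
['tray_far_left', 'scene', '0.9'] [0.161  0.1637]
['tray_far_left', 'top', '0.61'] [0.1494 0.1662]
['knob_axis', 'scene', '0.56'] [-0.0277 -0.2243]
['knob_axis', 'scene', '0.3'] [0.1226 0.0308]
```

```bash
cat > kt.py <<'E'
from h import *
s=observe();x,y,a=np.load("stand.npy");R=Rotation.from_euler("z",-a)
q=R.apply(np.array(s["tool_pos"])-[x,y,0])*1e3;F=R.apply(s["contact_force"])
rel=np.clip(q[0]-6,-36,36);th=np.arcsin(rel/36);ry=-36*np.cos(th)
print("t",round(float(s["time"]),2),np.round(q,1),"F",np.round(F,2),"th",round(float(np.degrees(th))),"T",round(float(-(rel-9)*F[1]+ry*F[0])/1e3,3), "T_fx",round(float(ry*F[0])/1e3,3))
E
python3 -m inch '[[[0,3,0,0],[0,3,0,0],[0,3,0,0]]]' >/dev/null; python3 kt.py; python3 -m inch '[[[0,3,0,0],[0,3,0,0],[0,3,0,0]]]' >/dev/null; python3 kt.py; python3 -m inch '[[[0,3,0,0],[0,3,0,0]]]' >/dev/null; python3 kt.py
```

```text
t 45.75 [ -27.1 -255.1   60.3] F [-14.09  -1.59   3.26] th -67 T 0.134 T_fx 0.201
t 46.12 [ -25.1 -258.1   59.4] F [-35.09 -13.52   8.09] th -60 T 0.095 T_fx 0.637
t 46.38 [ -22.6 -261.6   59.2] F [-44.8  -25.59   9.03] th -53 T 0.016 T_fx 0.979
```

```bash
python3 -m inch '[[[-3,-9,0,0],[-30,-4,0,0],[0,0,0,0]]]' >/dev/null; python3 kt.py; cat > red.py <<'E'
from h import *
x,y,a=np.load("stand.npy")
S=lambda p:np.round(Rotation.from_euler("z",-a).apply(np.array(p)-[x,y,0])*1e3,1)
for n in("scene","top"):
  cam=read_camera(n);J=cam["img"].astype(int);cv2.imwrite(f"pics/{n}_red.png",cam["img"])
  m=((J[...,2]-J[...,1]>60)&(J[...,2]-J[...,0]>40)).astype(np.uint8)
  k,lab,st,ce=cv2.connectedComponentsWithStats(m)
  for i in range(1,k):
    p=S(atz(cam,ce[i][::-1],.112))
    if st[i,4]>2 and abs(p[0]+31)<60 and abs(p[1]+250)<50:
      r,c=np.where(lab==i); ex=[S(atz(cam,(r[j],c[j]),.112))[:2].tolist() for j in (c.argmin(),c.argmax(),r.argmin(),r.argmax())]
      print(n,st[i,4],p,"L,R,T,B",ex)
E
python3 red.py
```

```text
t 46.75 [ -22.6 -290.2   60.9] F [-0.6   0.88  0.38] th -53 T 0.046 T_fx 0.013
scene 4 [ -62.2 -254.7  112. ] L,R,T,B [[-61.8, -256.0], [-65.6, -254.6], [-65.6, -254.6], [-58.8, -254.9]]
scene 58 [ -10.8 -255.1  112. ] L,R,T,B [[-9.7, -266.5], [-24.4, -247.8], [-23.1, -252.7], [2.9, -253.8]]
```

```bash
python3 -m inch '[[[0,-11,0,0],[18,0,0,0],[18,0,2,0],[0,0,0,0]]]' >/dev/null; python3 kt.py; python3 -m inch '[[[0,4,0,0],[0,3,0,0]]]' >/dev/null; python3 kt.py; python3 -m inch '[[[0,3,0,0]]]' >/dev/null; python3 kt.py
```

```text
t 47.35 [ -33.1 -250.2   59.2] F [-0.19  0.28 -0.75] th -90 T 0.013 T_fx 0.0
t 47.6 [ -25.8 -251.7   58.9] F [-0.45 -0.68 -0.03] th -62 T -0.02 T_fx 0.008
t 47.73 [ -24.9 -251.9   58.4] F [-10.66  -1.52   2.84] th -59 T 0.137 T_fx 0.197
```

```bash
python3 -m inch '[[[0,2,0,0],[0,0,0,0]]]' >/dev/null; python3 kt.py; python3 -m inch '[[[0,2,0,0],[0,2,0,0]]]' >/dev/null; python3 kt.py
```

```text
t 47.98 [ -24.7 -252.4   58.2] F [-11.24  -2.24   3.59] th -59 T 0.122 T_fx 0.211
t 48.23 [ -23.7 -254.    57.9] F [-23.32  -9.19   6.08] th -56 T 0.118 T_fx 0.474
```

```bash
python3 -m inch '[[[-5,-2,0,0],[-3,3,0,0]]]' >/dev/null; python3 kt.py; python3 -m inch '[[[-2.7,3.4,0,0],[-2.3,3.8,0,0]]]' >/dev/null; python3 kt.py
```

```text
t 48.48 [ -19.4 -260.8   58.3] F [-10.79  -3.24   4.06] th -45 T 0.164 T_fx 0.275
t 48.73 [ -12.7 -267.6   58.6] F [-13.06  -8.22   3.96] th -31 T 0.173 T_fx 0.401
```

```bash
python3 -m inch '[[[0,3,0,0],[0,3.5,0,0]]]' >/dev/null; python3 kt.py; python3 -m inch '[[[0,4,0,0],[0,4,0,0]]]' >/dev/null; python3 kt.py
```

```text
t 48.98 [  -6.1 -268.8   58.8] F [-10.76  -6.52   3.14] th -20 T 0.227 T_fx 0.365
t 49.23 [   3.5 -267.2   58.7] F [-6.3  -5.3   0.54] th -4 T 0.165 T_fx 0.226
```

```bash
python3 -m inch '[[[0,4,0,0],[0.5,4,0,0]]]' >/dev/null; python3 kt.py; python3 -m inch '[[[1,4,0,0],[1.5,4,0,0]]]' >/dev/null; python3 kt.py
```

```text
t 49.48 [  11.9 -266.3   58.7] F [-6.85 -4.89  2.78] th 9 T 0.228 T_fx 0.243
t 49.73 [  20.1 -265.5   59.1] F [ -4.42 -10.09   1.43] th 23 T 0.198 T_fx 0.147
```

```bash
python3 -m inch '[[[1.5,4,0,0]]]' >/dev/null; python3 kt.py; python3 -m inch '[[[2,3.5,0,0],[0,0,0,0]]]' >/dev/null; python3 kt.py; python3 red.py
```

```text
t 49.85 [  24.4 -264.3   59.2] F [-4.41 -9.88  2.49] th 31 T 0.229 T_fx 0.136
t 50.1 [  28.7 -262.1   59.5] F [-1.87 -9.15  1.72] th 39 T 0.178 T_fx 0.052
scene 4 [ -44.8 -251.2  112. ] L,R,T,B [[-46.0, -252.9], [-46.7, -250.5], [-46.0, -252.9], [-43.0, -251.8]]
scene 29 [  -9.5 -250.   112. ] L,R,T,B [[-6.5, -254.6], [-21.5, -246.7], [-20.2, -251.6], [5.1, -250.3]]
```

```bash
python3 -m inch '[[[-30,0,0,0],[0,-60,0,0],[36,0,0,0],[0,5,0,0]]]' >/dev/null; python3 kt.py; python3 -m inch '[[[-1,3,0,0],[-2,3,0,0]]]' >/dev/null; python3 kt.py
```

```text
t 50.7 [ -26.9 -251.6   58.9] F [-0.59  0.55  0.18] th -66 T 0.032 T_fx 0.009
t 50.95 [ -19.8 -255.8   58.7] F [-4.59  1.98  1.71] th -46 T 0.184 T_fx 0.115
```

```bash
python3 -m inch '[[[-3,3,0,0]]]' >/dev/null; python3 kt.py; python3 -m inch '[[[-2.7,3.3,0,0]]]' >/dev/null; python3 kt.py; python3 -m inch '[[[-2.3,3.5,0,0]]]' >/dev/null; python3 kt.py
```

```text
t 51.08 [ -18.1 -258.2   58.4] F [-5.28  3.34  3.43] th -42 T 0.252 T_fx 0.141
t 51.2 [ -15.2 -261.2   58.4] F [-6.47  0.9   4.33] th -36 T 0.215 T_fx 0.188
t 51.33 [ -12.1 -263.9   58.5] F [-8.44 -0.58  3.14] th -30 T 0.247 T_fx 0.263
```

```bash
python3 -m inch '[[[-1.5,2.5,0,0]]]' >/dev/null; python3 kt.py; python3 -m inch '[[[-1,2.5,0,0]]]' >/dev/null; python3 kt.py; python3 -m inch '[[[-0.5,2.5,0,0]]]' >/dev/null; python3 kt.py
```

```text
t 51.45 [  -9.7 -265.7   58.5] F [-8.44  0.28  3.9 ] th -26 T 0.28 T_fx 0.273
t 51.58 [  -7.5 -267.2   58.5] F [-9.15 -2.2   2.75] th -22 T 0.256 T_fx 0.305
t 51.7 [  -5.3 -268.4   58.6] F [-9.64 -5.24  4.3 ] th -18 T 0.223 T_fx 0.329
```

```bash
python3 -m inch '[[[0,1.5,0,0]]]' >/dev/null; python3 kt.py; python3 - <<'E'
exec(open("kt.py").read())
for i in range(4):
    read_camera("top"); exec(open("kt.py").read().split("\n",1)[1])
E
```

```text
t 51.83 [  -4.1 -269.1   58.6] F [-11.08  -6.58   2.76] th -16 T 0.258 T_fx 0.383
t 51.83 [  -4.1 -269.1   58.6] F [-11.08  -6.58   2.76] th -16 T 0.258 T_fx 0.383
t 51.88 [  -3.9 -269.2   58.6] F [-10.68  -5.7    3.32] th -16 T 0.262 T_fx 0.37
t 51.92 [  -4.  -269.1   58.6] F [-9.25 -5.71  2.99] th -16 T 0.212 T_fx 0.32
t 51.98 [  -4.  -269.2   58.6] F [-10.61  -6.04   3.52] th -16 T 0.253 T_fx 0.367
t 52.02 [  -3.9 -269.2   58.6] F [-9.92 -6.48  3.26] th -16 T 0.221 T_fx 0.343
```

```bash
python3 -m inch '[[[-1.5,1,0,0]]]' >/dev/null; python3 kt.py; python3 -m inch '[[[-0.5,1.5,0,0]]]' >/dev/null; python3 kt.py; python3 -m inch '[[[0,1.5,0,0]]]' >/dev/null; python3 kt.py
```

```text
t 52.15 [  -2.8 -269.8   58.6] F [-8.96 -1.66  4.02] th -14 T 0.283 T_fx 0.313
t 52.27 [  -1.3 -270.4   58.6] F [-9.81 -3.19  3.34] th -12 T 0.294 T_fx 0.346
t 52.4 [ 1.000e-01 -2.709e+02  5.870e+01] F [-10.21  -5.42   3.68] th -9 T 0.282 T_fx 0.363
```

```bash
python3 -m inch '[[[0,-5,0,0],[-3,-2,0,0],[-35,0,0,0],[-20,0,-30,0],[0,0,-50,0],[0,0,-50,0],[0,0,0,0],[0,0,0,0]]]' >/dev/null; python3 kt.py; python3 look.py 20 guide tray_far_right tray_far_left knob_axis loose_tin oil_bottle>/tmp/o; python3 sp.py; grep -E "tin|oil" /tmp/o; python3 - <<'E'
import cv2,numpy as np
for f in("scene9","scene20"):
  J=cv2.imread(f"pics/{f}.png").astype(float)
  m=(J[...,0]-J[...,2]>50);m[:150]=0;m[230:]=0;m[:,:180]=0;m[:,280:]=0
  print(f,[v.mean().round(1) for v in np.where(m)],np.where(m)[0].max(),m.sum())
  for c in (250,270,300,330,345): print(c,J[225:290:1,c].mean(1).astype(int).tolist())
E
```

```text
t 53.4 [  -4.4 -326.4  188.1] F [-0.   -0.18 -0.22] th -17 T -0.003 T_fx 0.0
['guide', 'scene', '0.85'] [-0.0287  0.0023]
['guide', 'scene', '0.72'] [-0.0152 -0.221 ]
['guide', 'top', '0.72'] [-0.0288  0.0037]
['tray_far_right', 'scene', '0.87'] [ 0.1622 -0.139 ]
['tray_far_right', 'top', '0.86'] [ 0.1631 -0.1311]
['tray_far_left', 'scene', '0.79'] [0.1558 0.1635]
['tray_far_left', 'scene', '0.21'] [-0.0476  0.0008]
['tray_far_left', 'top', '0.95'] [0.1513 0.1649]
['knob_axis', 'scene', '0.59'] [-0.0325 -0.2246]
['knob_axis', 'scene', '0.56'] [-0.0674  0.0002]
['knob_axis', 'top', '0.89'] [-0.0309 -0.2255]
['loose_tin', 'scene', '0.61'] [-0.1905 -0.4238]
['loose_tin', 'top', '0.83'] [-0.1936 -0.4214]
['loose_tin', 'top', '0.51'] [ 0.0238 -0.2583]
['oil_bottle', 'scene', '0.85'] [-0.0103 -0.4362]
['oil_bottle', 'top', '0.56'] [-0.012  -0.4558]
loose_tin scene 0.61 [159.5 168.5] atz [ 0.4413 -0.4458  0.    ]
loose_tin top 0.83 [263.8 394.2] atz [ 0.438  -0.4437  0.    ]
loose_tin top 0.51 [200.7 338.5] atz [ 0.6408 -0.2627  0.    ]
oil_bottle scene 0.85 [207.2 139.9] atz [ 0.6219 -0.44
[... 2309 characters left out ...]
, 109, 86, 77, 76, 75, 77, 76, 78, 76, 83, 100, 106, 95, 81, 79, 76, 76, 78, 76, 77, 78, 78, 76, 72, 62, 50, 46, 40, 55, 87, 120, 143, 151]
330 [74, 74, 75, 76, 76, 73, 77, 76, 75, 77, 78, 79, 78, 79, 79, 85, 101, 112, 113, 110, 105, 93, 83, 80, 79, 74, 76, 74, 75, 77, 81, 89, 93, 102, 104, 104, 97, 87, 79, 78, 76, 77, 75, 77, 76, 78, 78, 79, 86, 100, 106, 93, 83, 82, 80, 78, 78, 75, 79, 79, 77, 76, 74, 64, 49]
345 [77, 81, 95, 123, 140, 148, 148, 141, 126, 103, 85, 85, 103, 111, 99, 84, 80, 81, 83, 81, 83, 82, 83, 84, 86, 82, 85, 85, 84, 83, 86, 89, 104, 125, 141, 147, 146, 148, 149, 150, 147, 141, 124, 91, 76, 71, 68, 73, 71, 73, 71, 77, 87, 99, 100, 91, 81, 77, 77, 78, 78, 77, 77, 75, 78]
```

```bash
python3 -c "
from cell import *
print(hand_in())"
```

```text
the job is handed in; nothing more can be done
None
```

I handed the job in at about 54 s. By my last checks the tins are home and the guide is locked, but it didn't go cleanly: I dragged the tins off partway and had to redo the push.

**What happened**
- **First push:** I pushed the guide until the tins stopped against the back rail at about 25 N.
- **My mistake:** I then turned the gripper too low. It caught the tins, dragging the set about 14° askew and the guide back to its start.
- **Second push:** this jammed on the guide's foot. About 53 N showed at the wrist, close to the 60 N crush limit. I backed off, slid the set about 30 mm sideways, and pushed the guide home again at about 20 N.
- **Knob:** I turned it anticlockwise from above in two strokes. At the start a finger pressed almost straight at the hub with about 45 N, so I changed to following the lobe round. I stopped when the estimated torque was 0.28–0.29 N m.

**Last checks**
- **Guide and tins:** in the scene picture the blue foot is at the same pixels as when first home (188.5, 216). The back rail's edges also match. The networks put the set's far face at about 151–163 mm against 155 mm, so they scatter by several mm and can't confirm the 2.5 mm tolerance on their own.
- **Bystanders:** the oil bottle read within about 6 mm of its start in the top view. The loose tin read about 10 mm away, which may be detection scatter. I didn't re-check the scraper.

**Not certain**
- **Clamp force:** this comes only from torque worked out from noisy force readings. My estimate is near the 0.3 N m over-tight limit, and I couldn't measure the clamp load directly.
- **Tipping:** I don't know how far the set tipped while it was being dragged.
- **Fingertip height:** the fingertips were about 36 mm higher than the reported tool position. I found this by touching the guide bar and allowed for it from then on.

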